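# Lay out the stone patterns in the mould tray and blow them clean

## Task

First clear the brush and the scraper off the mould tray into the green tool tray. Then fit every stone plate that is there into the one recess of the mould tray where it belongs, each fully home and flat, the T interlocked with the U. Last, with all plates in, squeeze the air gun's trigger fully, keep it squeezed for about a second to blow off the dust, and let it spring back; do not disturb the other things on the bench.

Things in the scene. Friction and masses are not known exactly. Their poses are not given: they have to be found in the camera images.
- tray: fixed mould tray 182 (x) x 258 (y) x 20 mm: chipboard frame, yellow mould, recesses 12 mm deep (floor 8 mm, top 20 mm above the table), 2.5 mm clearance round a plate; grips of seated plates may stand 57 mm apart, so open the fingers only partly. Origin: underside centre. A rectangular recess at -y takes the U and T interlocked; L, S and V shaped ones lie towards +y.
- plate_u: loose stone plate, U-shaped, red-brown, 104 mm along y by 69.5 mm along x; a notch 41 mm wide (y) opens to +x, the solid bar (31.5 mm) is at -x (plate spans x -14 to +55.5, y -52 to +52 mm). Grip along y (pinch it across x). 12 mm thick; wooden grip 14 mm thick, 34 mm long, 12 to 48 mm above the underside. Origin: underside, below the grip. Seated, its axes point as the tray's.
- plate_t: loose stone plate, T-shaped, dark grey, bar 69.5 mm (x) by 104 mm (y) with a stem 35 mm wide pointing to -x that fits into the notch of the U plate (stem end x -66 mm, bar x -28 to +41, y -52 to +52 mm). Grip along x (pinch it across y). 12 mm thick; wooden grip 14 mm thick, 34 mm long, 12 to 48 mm above the underside. Origin: underside, below the grip. Seated, its axes point as the tray's.
- plate_l: loose stone plate, L-shaped, pale cream, long leg 142 mm (x) by 28 mm (y) centred on the origin; foot at its +x end (x +43 to +71) reaching to y +52 mm. Grip along x (pinch it across y). 12 mm thick; wooden grip 14 mm thick, 34 mm long, 12 to 48 mm above the underside. Origin: underside, below the grip. Seated, its axes point as the tray's.
- plate_s: loose stone plate, S-shaped, slate blue, two bars 66 mm (x) by 28 mm (y) x -52 to +14, y -33 to -5, and x -14 to +52, y +5 to +33 mm, joined by a bridge 28 mm wide (x -14 to +14); same after half a turn. Grip along x (pinch it across y). 12 mm thick; wooden grip 14 mm thick, 34 mm long, 12 to 48 mm above the underside. Origin: underside, below the grip. Seated, its axes point as the tray's.
- plate_v: loose stone plate, small L (angle) shape, olive green, 66 mm (y) by 66 mm (x): bar x -14 to +14, y -33 to +33 mm, and a leg 28 mm wide at y +5 to +33 reaching to x +52 mm. Grip along x (pinch it across y). 12 mm thick; wooden grip 14 mm thick, 28 mm long, 12 to 48 mm above the underside. Origin: underside, below the grip. Seated, its axes point as the tray's.
- brush: paint brush 140 mm long, lying flat across the tray; origin at the middle of its underside, x axis towards the bristles. Wooden handle 22 mm wide, 18 mm high from x -70 to +10 mm, steel ferrule 36 mm wide beyond.
- scraper: scraper 130 mm long, lying flat across the tray; origin at the middle of its underside, x axis towards the blade. Blue handle 24 mm wide, 18 mm high from x -65 to +15 mm, steel blade 50 mm wide beyond.
- toolbin: fixed green open tool tray on the robot's right, 180 (x) x 140 (y) x 30 mm high, walls 4 mm, floor about 4 mm. Origin: underside centre. Both tools fit side by side along x.
- airgun: fixed blue air blow gun on its side in a stand on the robot's left. Origin: table level. Nozzle points to its -y; grip runs along x from +22 to -80 mm, centred on y +30, 24 mm thick (y 18 to 42), height 43 to 71 mm. The red trigger lies alongside on the -y side. Base plate 8 mm high below.
- squeeze (a point): point on the air gun's grip (mid-thickness, 57 mm above the table, axes of the air gun) to squeeze at from above: one finger behind the grip (+y), the other in front of the trigger (-y). Trigger front to grip back is 50.5 mm at rest (y -38.5 to +12 mm of this point), about 36 mm fully squeezed (y -24 to +12).
- trigger (a joint): angle of the red sprung trigger (78 mm long, 22 mm high, 9 mm thick, hinged 55 mm to +x of the squeeze point): 0 released, 0.26 rad fully squeezed against its stop; needs about 8 N at the squeeze point and springs back.
- seat_u (a point): place on the recess floor of the tray (8 mm above the table, axes of the tray) where the origin of plate_u lies when it is fully home
- seat_t (a point): place on the recess floor of the tray (8 mm above the table, axes of the tray) where the origin of plate_t lies when it is fully home
- seat_l (a point): place on the recess floor of the tray (8 mm above the table, axes of the tray) where the origin of plate_l lies when it is fully home
- seat_s (a point): place on the recess floor of the tray (8 mm above the table, axes of the tray) where the origin of plate_s lies when it is fully home
- seat_v (a point): place on the recess floor of the tray (8 mm above the table, axes of the tray) where the origin of plate_v lies when it is fully home
- clamp: loose red C clamp; bystander, origin at its underside centre
- tape: roll of blue tape, 90 mm across; bystander, origin at its underside centre
- pot: amber glass jar, 85 mm high; bystander, origin at its underside centre
- wedge: wood wedge block 50 x 26 x 22 mm between tray and air gun; bystander, origin at its underside centre
- weight: brass weight, 34 mm across, 30 mm high, near the tool tray; bystander, origin at its underside centre
- mug: white mug; bystander, origin at its underside centre

How it is judged:
By the outcome, as a careful person would: the job done as asked, in the order asked, and still so for the second after the job is handed in, with the robot touching nothing.
Of plate_l, plate_s, plate_v only 1 to 3 are there at a start; the rules pass over those that are not, and their reading is None.
At some moment in a run one of plate_u, plate_t, plate_l, plate_s, plate_v may be knocked a few centimetres aside while the robot is not near it.
Once in a run the grip may slacken for a moment while it holds something.
It also fails if it takes over 210 s, if anything falls off the work surface, if the arm or the gripper's body presses on something with over 40 N, if the wrist force passes 120 N, or if a joint passes its speed limit or range.

## Robot

A 7-joint arm with a two-finger parallel gripper is mounted at the origin on the work surface. World frame = base frame: x ahead of the robot, y to its left, z up, the work surface at z = 0. Lengths are in m, angles in rad, forces in N, time in s.
With the tool pointing down it reaches from about 0.4 to 0.85 m from the base axis. Payload 10.4 kg.
Tool frame: the origin (TCP) lies at the very end of the fingers, on their centre line; the grasp point (between the pads) lies 19 mm behind it (grasp_offset is the distance from the TCP to the grasp point, in m); z points along the fingers, y is the line along which they close (so a half turn about z gives the same grasp; the last joint's range is limited). The gripper opens to 85 mm and grips with 20 to 120 N. Pads are 22 mm wide; open, the fingers measure 114 mm over their backs; the gripper's body (76 mm by 85 mm) begins 54 mm behind the grasp point. The pads swing forward as they close: fully open they stand 13 mm farther back than shut.
Start: joints at [-1.134, 0.332, -0.065, 1.46, 0.022, 1.35, -0.088], TCP at [0.277, 0.56, 0.231] pointing down, gripper open.
Joint ranges: [-2.6, 2.6], [-0.5, 2.12], [-1.47, 1.34], [0.16, 2.42], [-1.27, 4.41], [0.06, 2.06], [-2.6, 2.6]. Speed limits (rad/s): [2.22, 2.22, 2.79, 2.79, 3.14, 3.14, 3.14].

## Interface

Orientations are given as a unit quaternion [x, y, z, w].
In Python, from workcell import * gives the robot as it stands.
- The arm moves only by the tool jog_arm, never from a script. Its argument "plan" is a list of rows, each a list of 3 entries, a list of its own where there are three numbers: the turn, a rotation vector about the tool's x, y, z in rad, then the shift along the tool's x, y, z in m, then the finger opening in m, from 0 to 0.0854. A call has 1 to 8 rows; each row is the pose to reach, as a shift and turn from the pose commanded when the call began, along the tool's axes at that moment; what a row does not reach only later rows make up. A row lasts 1/12 s, in which the tool goes at most 41.7 mm and 7.16 degrees, less where a joint would pass 70% of its speed; a pose out of reach is approached as far as the arm can. A call with a gripper value outside its range is refused whole. The fingers move at their own pace and stop on an object; "force" is the grip in N (left out, the last holds). Time passes only in rows, so rows that repeat a pose let the fingers close. It gives the time, the measured TCP pose, the force, the opening and the grip force at its end, in the units of the state.
- get_obs(): the state, without advancing time (a new reading comes with each control period).
- camera(name): name is "scene" or "top" or "wrist"; returns a dict with "img" (480x640x3 uint8, red, green, blue), "mtx" (3x3 intrinsics, pixels), "k1" (the pictures are not rectified: a ray, as slopes to the right and down, at radius r is drawn at 1 + k1 r^2 times it, then the intrinsics apply), "extrinsics" (4x4, takes a point from camera to world coordinates). Camera axes: x right, y down, z forward; pixel columns grow to the right and rows downward; lengths in m; the calibration is good to about 2 mm. A picture is of the moment at which its call begins. There is no depth.
- hand_in(): hands the job in; it is judged then, once.
The state is a dict: "clock": time; "joint_pos": joint angles; "joint_velocities": joint speeds; "tau": joint torques, N m; "position": TCP position; "ee_rot": TCP orientation; "ft_force": force on the tool from outside, world axes, zero at the start; "torque": the same for the moment, N m; "grip_width": opening from 0.0 (shut) to 1.0 (fully open); "grasp_force": force on a finger pad.
Only numpy, scipy, OpenCV 4.12 (cv2) and the standard library are available. Lean on these libraries where they do the work, as an engineer would, in place of code of your own. Each camera call takes 0.05 s, during which the arm holds its last target. There are 200 camera calls.

## Working session

There is one attempt and no reset: what is moved stays moved. The work goes in short steps, Python scripts to look and compute and a tool call to move; the robot and the scene stay as the last step left them, time stands still between calls to the robot, and variables do not carry over. Pictures are saved under pics/ and viewed, at most 14 in all, crops included, and the job is handed in when it is done.

Besides the shell and the picture viewer there is one more tool, called after "Emit:" as name(argument=value, ...), one argument or row to a line, values as JSON. jog_arm: Moves the arm, as the interface text tells. Its arguments: {"type":"object","properties":{"plan":{"type":"array"},"force":{"type":"number"}},"required":["plan"]}

```bash
ls; mkdir -p pics
python3 - <<'E'
from workcell import *
import cv2
o=get_obs(); print({k:(v.round(3).tolist() if hasattr(v,'round') and hasattr(v,'tolist') else v) for k,v in o.items()})
for n in ("top","scene"):
    c=camera(n); cv2.imwrite(f"pics/{n}0.png",c["img"][:,:,::-1]); print(n,c["mtx"],c["k1"],c["extrinsics"])
E
```

```text
pics
{'clock': 0.0, 'joint_pos': [-1.134, 0.333, -0.065, 1.461, 0.022, 1.35, -0.089], 'joint_velocities': [0.001, -0.001, -0.0, -0.001, -0.0, 0.001, -0.0], 'tau': [-0.0, -62.545, 0.049, -39.16, 0.016, 0.01, 0.0], 'position': [0.277, 0.56, 0.231], 'ee_rot': [0.228, 0.974, -0.001, -0.0], 'ft_force': [0.674, 0.022, 0.892], 'torque': [0.001, 0.025, 0.002], 'grasp_force': 0.0, 'grip_width': 1.0018310644638253}
top [[519.7147157    0.         320.04518837]
 [  0.         519.7147157  234.73815267]
 [  0.           0.           1.        ]] -0.04275115997531292 [[-0.05310348 -0.9741733   0.21946846  0.2886869 ]
 [-0.99857926  0.05083305 -0.01598329 -0.04051517]
 [ 0.00441424 -0.22000542 -0.97548866  1.20175239]
 [ 0.          0.          0.          1.        ]]
scene [[571.14004501   0.         318.72730887]
 [  0.         571.14004501 232.19156878]
 [  0.           0.           1.        ]] 0.02541347989967928 [[-0.63855177  0.55248293 -0.53573711  1.19441104]
 [ 0.76954968  0.46446387 -0.43825403  0.47112474]
 [ 0.00670266 -0.69212421 -0.72174729  0.93736409]
 [ 0.          0.          0.          1.        ]]
```

View pics/top0.png

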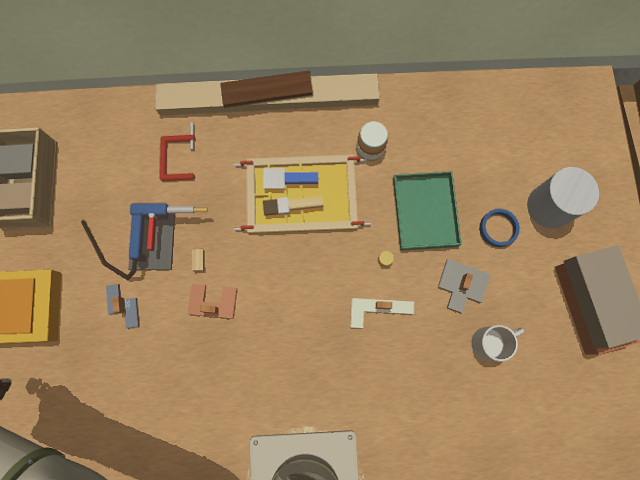

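View pics/scene0.png

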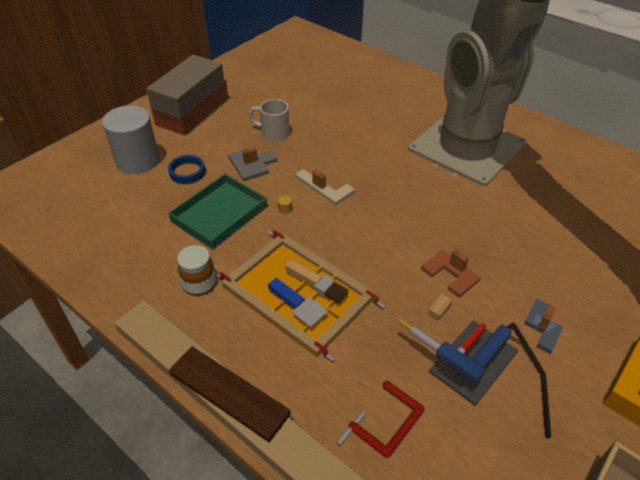

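The top view shows the U at (213,302), T at (464,285), L at (383,310) and S at (122,305), with no V. The brush is at (293,206), the scraper at (291,179), the bin at (427,211), the air gun grip at (136,235) and its trigger at (151,232).

```bash
cat > h.py <<'E'
from workcell import *
import numpy as np, cv2
from scipy.spatial.transform import Rotation as R
def ray(c,px,z):
    "pixels -> world points on plane z"
    K,k=c["mtx"],c["k1"]
    d=cv2.undistortPoints(np.array(px,float).reshape(-1,1,2),K,np.array([k,0,0,0.])).reshape(-1,2)
    T=c["extrinsics"]; v=np.c_[d,np.ones(len(d))]@T[:3,:3].T; o=T[:3,3]
    return (o+v*((z-o[2])/v[:,2])[:,None])[:,:2]
def proj(c,P):
    T=np.linalg.inv(c["extrinsics"]); 
    return cv2.projectPoints(np.array(P,float).reshape(-1,1,3),cv2.Rodrigues(T[:3,:3])[0],T[:3,3],c["mtx"],np.array([c["k1"],0,0,0.]))[0].reshape(-1,2)
def shot(n,name=None,crop=None):
    c=camera(n)
    if name: cv2.imwrite(f"pics/{name}.png",c["img"][:,:,::-1])
    return c
def blob(c,seed,tol=40,rad=4):
    "component of similar chroma round the seed"
    lab=cv2.cvtColor(c["img"],cv2.COLOR_RGB2LAB).astype(float)*[0.5,2,2]
    x,y=map(int,seed); ref=np.median(lab[y-rad:y+rad+1,x-rad:x+rad+1].reshape(-1,3),0)
    m=(np.linalg.norm(lab-ref,axis=2)<tol).astype(np.uint8)
    n,l=cv2.connectedComponents(m,connectivity=4); k=l[y,x]
    if k==0: k=np.bincount(l[y-rad:y+rad+1,x-rad:x+rad+1].ravel(),minlength=n)[1:].argmax()+1
    return (l==k).astype(np.uint8)
def rect(c,m,z):
    "min area rect on plane z: centre, sizes, angle(deg) of the long side"
    k=max(cv2.findContours(m,cv2.RETR_EXTERNAL,cv2.CHAIN_APPROX_NONE)[0],key=len).reshape(-1,2)
    p=ray(c,k,z); (cx,cy),(w,h),a=cv2.minAreaRect((p*1000).astype(np.float32))
    if h>w: w,h,a=h,w,a+90
    return np.round([cx,cy,w,h,(a+90)%180-90],1)
def go(x,y,z,yaw,tilt=None):
    "shift/turn needed to put TCP at x,y,z (m), tool y axis at yaw deg (mod 180)"
    o=get_obs(); r=R.from_quat(o["ee_rot"]); M=r.as_matrix()
    best=None
    for q in (yaw,yaw+180):
        a=np.radians(q); Y=np.array([np.cos(a),np.sin(a),0]); Z=np.array([0,0,-1.]); W=np.c_[np.cross(Y,Z),Y,Z]
        t=(r.inv()*R.from_matrix(W)).as_rotvec()
        if best is None or np.linalg.norm(t)<np.linalg.norm(best): best=t
    s=M.T@(np.array([x,y,z])-o["position"])
    print("turn",best.round(4),"shift",s.round(4),"| pos",np.round(o["position"],4),"yaw",np.degrees(np.arctan2(M[1,1],M[0,1])).round(2),"q7",round(o["joint_pos"][6],2),"t",round(o["clock"],1))
E
python3 - <<'E'
from h import *
c=shot("top")
for n,s,z,t in [("U",(196,297),.012,40),("T",(478,288),.012,30),("L",(358,315),.012,40),("S",(131,315),.012,30),("yellow",(335,215),.02,60),("bin",(425,210),.004,30),("scr",(303,178),.038,40),("brush",(312,204),.038,30),("gunA",(136,240),.071,40),("trig",(151,232),.06,40)]:
    m=blob(c,s,t,2); print(n,m.sum(),rect(c,m,z))
w=shot("wrist","w0"); print(w["mtx"],w["k1"]); 
T=w["extrinsics"]; o=get_obs(); M=R.from_quat(o["ee_rot"]).as_matrix()
print((M.T@T[:3,:3]).round(3),(M.T@(T[:3,3]-o["position"])).round(4))
E
```

```text
U 206401 [ 482.   -47.4 1578.1  994.5   89.2]
T 1450 [ 414.4 -379.5  107.9  105.4  -23.6]
L 940 [ 368.1 -191.5  147.1   65.5   86.9]
S 355 [397.2 381.1  66.7  28.1   4.3]
yellow 194058 [ 471.3  -50.5 1561.7  985.3   89.9]
bin 3934 [ 608.3 -319.2  183.9  142.9    0.8]
scr 317 [691.9 -22.2  76.1  23.5  89.5]
brush 330 [630.4 -27.9  81.6  27.2  89. ]
gunA 848 [5.750e+02 3.265e+02 1.267e+02 8.210e+01 2.000e-01]
trig 134 [569.9 324.6  69.6   9.6  -3. ]
[[331.10724387   0.         324.59312133]
 [  0.         331.10724387 239.80979564]
 [  0.           0.           1.        ]] -0.059609487629250626
[[ 0.001 -0.965 -0.263]
 [ 1.     0.001  0.   ]
 [-0.    -0.263  0.965]] [ 0.0653  0.0006 -0.142 ]
```

Emit:
jog_arm(
  plan=[
    [[0,0,0.1],[-0.03,-0.02,0],0.06],
    [[0,0,0.2],[-0.06,-0.04,0],0.06],
    [[0,0,0.3],[-0.09,-0.06,0],0.06],
    [[0,0,0.4],[-0.12,-0.08,0],0.06],
    [[0,0,0.5],[-0.15,-0.1,0],0.06],
    [[0,0,0.56],[-0.18,-0.12,0],0.06],
    [[0,0,0.56],[-0.21,-0.14,0],0.06],
    [[0,0,0.56],[-0.24,-0.16,0],0.06],
  ],
  force=40,
)

```text
clock: 0.87
position: [0.4219, 0.3085, 0.2314]
ee_rot: [0.488, 0.873, 0.0, -0.0]
ft_force: [0.6, 0.7, 0.3]
grip_width: 0.707
grasp_force: 0.0
```

```bash
python3 -c "
from h import *
go(.66,-.01,.2,0)"
```

```text
turn [ 1.000e-04 -3.000e-04  5.506e-01] shift [-0.396   0.0362  0.0313] | pos [0.4219 0.3085 0.2314] yaw 31.55 q7 -0.15 t 0.9
```

Emit:
jog_arm(
  plan=[
    [[0,0,0],[-0.04,0.004,0.004],0.06],
    [[0,0,0],[-0.08,0.008,0.008],0.06],
    [[0,0,0],[-0.12,0.012,0.012],0.06],
    [[0,0,0],[-0.16,0.016,0.016],0.06],
    [[0,0,0],[-0.2,0.02,0.02],0.06],
    [[0,0,0],[-0.24,0.024,0.022],0.06],
    [[0,0,0],[-0.28,0.028,0.022],0.06],
    [[0,0,0],[-0.3,0.03,0.022],0.06],
  ],
)

```text
clock: 1.53
position: [0.6058, 0.0649, 0.209]
ee_rot: [0.49, 0.872, -0.001, 0.001]
ft_force: [0.7, -1.1, 0.6]
grip_width: 0.701
grasp_force: 0.0
```

Emit:
jog_arm(
  plan=[
    [[0,0,0.1],[-0.03,0.002,0.009],0.06],
    [[0,0,0.2],[-0.06,0.004,0.009],0.06],
    [[0,0,0.3],[-0.09,0.006,0.009],0.06],
    [[0,0,0.4],[-0.096,0.006,0.009],0.06],
    [[0,0,0.5],[-0.096,0.006,0.009],0.06],
    [[0,0,0.55],[-0.096,0.006,0.009],0.06],
    [[0,0,0.55],[-0.096,0.006,0.009],0.06],
  ],
)

```text
clock: 2.12
position: [0.6593, -0.0084, 0.1998]
ee_rot: [0.708, 0.707, -0.0, -0.0]
ft_force: [0.2, -0.8, -0.9]
grip_width: 0.702
grasp_force: 0.0
```

```bash
python3 -c "
from h import *
go(.66,-.01,.2,0)
shot('wrist','w1')"
```

```text
turn [-0.0007  0.0002 -0.0016] shift [-0.0016  0.0007 -0.0002] | pos [ 0.6593 -0.0084  0.1998] yaw -0.09 q7 0.09 t 2.1
```

View pics/w1.png

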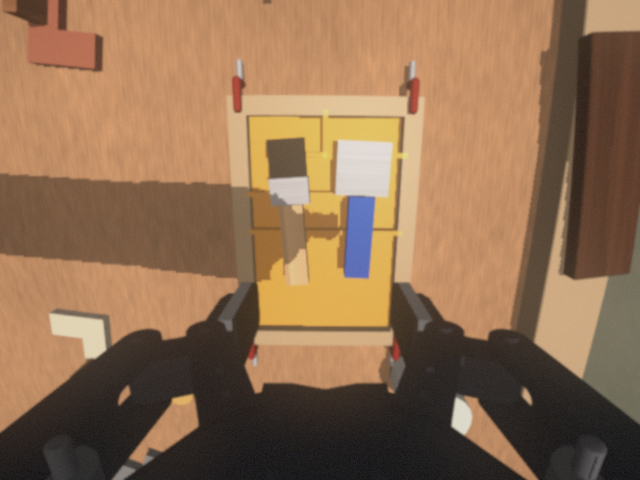

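The wrist view from above the tray shows the scraper handle at (360,237) and the brush handle at (295,245). The big rectangular recess is at the bottom and the smaller ones are above it.

Run:
```python
from h import *
c=shot("wrist")
for n,s,t in [("scr",(360,240),40),("brush",(297,262),22)]:
    m=blob(c,s,t,2); x,y,w,h,a=r=rect(c,m,.038); print(n,m.sum(),r)
# hand-read brush handle corners & frame corners
print(ray(c,[(284,206),(303,206),(308,283),(290,285)],.038).round(4))
print("tray",ray(c,[(229,97),(423,98),(412,345)],.02).round(4))
```

```text
scr 1952 [693.2 -23.   78.8  23.7  87.5]
brush 677 [632.5 -52.4  37.   23.  -86.8]
[[ 0.623   0.0079]
 [ 0.6406  0.008 ]
 [ 0.6444 -0.0687]
 [ 0.6266 -0.0709]]
tray [[ 0.5728  0.106 ]
 [ 0.7505  0.1057]
 [ 0.7586 -0.1507]]
```

Emit:
jog_arm(
  plan=[
    [[0,0,0.042],[0.0055,0.035,0.03],0.044],
    [[0,0,0.042],[0.0055,0.035,0.065],0.044],
    [[0,0,0.042],[0.0055,0.035,0.1],0.044],
    [[0,0,0.042],[0.0055,0.035,0.135],0.044],
    [[0,0,0.042],[0.0055,0.035,0.16],0.044],
    [[0,0,0.042],[0.0055,0.035,0.174],0.044],
    [[0,0,0.042],[0.0055,0.035,0.174],0.02],
    [[0,0,0.042],[0.0055,0.035,0.174],0.01],
  ],
  force=60,
)

```text
clock: 2.88
position: [0.6946, -0.0027, 0.0269]
ee_rot: [0.721, 0.693, 0.0, 0.0]
ft_force: [-0.4, 0.1, -0.3]
grip_width: 0.261
grasp_force: 61.4
```

Emit:
jog_arm(
  plan=[
    [[0,0,0],[0,0,0],0],
    [[0,0,0],[0,0,0],0],
    [[0,0,0],[0,0,0],0],
    [[0,0,0],[0,0,-0.03],0],
    [[0,0,0],[0,0,-0.06],0],
    [[0,0,0],[0,0,-0.09],0],
    [[0,0,0],[0,0,-0.1],0],
  ],
)

```text
clock: 3.47
position: [0.6967, -0.0031, 0.1325]
ee_rot: [0.721, 0.692, 0.003, 0.002]
ft_force: [0.9, -0.8, 0.5]
grip_width: 0.255
grasp_force: 60.9
```

```bash
python3 -c "
from h import *
go(.603,-.35,.125,-90)
shot('wrist','w2')"
```

```text
turn [ 0.0053 -0.0064  1.5297] shift [-0.3504 -0.0795  0.0066] | pos [ 0.6967 -0.0031  0.1325] yaw -2.35 q7 0.08 t 3.5
```

View pics/w2.png

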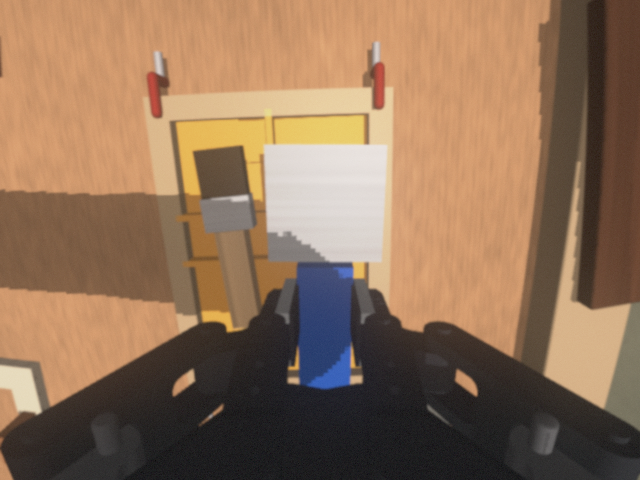

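Emit:
jog_arm(
  plan=[
    [[0,0,0.11],[-0.035,-0.008,0],0],
    [[0,0,0.22],[-0.075,-0.017,0],0],
    [[0,0,0.33],[-0.115,-0.026,0],0],
    [[0,0,0.44],[-0.155,-0.035,0],0],
    [[0,0,0.55],[-0.195,-0.044,0],0],
    [[0,0,0.66],[-0.235,-0.053,0],0],
    [[0,0,0.77],[-0.275,-0.062,0],0],
    [[0,0,0.88],[-0.315,-0.071,0],0],
  ],
)

```text
clock: 4.18
position: [0.6096, -0.316, 0.1256]
ee_rot: [0.948, 0.317, -0.0, -0.0]
ft_force: [1.2, -0.3, -0.5]
grip_width: 0.258
grasp_force: 60.9
```

```bash
python3 -c "
from h import *
go(.603,-.35,.125,-90)"
```

```text
turn [-6.000e-04  2.000e-04  6.448e-01] shift [-0.0256  0.0232  0.0006] | pos [ 0.6096 -0.316   0.1256] yaw -53.06 q7 -0.24 t 4.2
```

Emit:
jog_arm(
  plan=[
    [[0,0,0.11],[-0.0256,0.0232,0],0],
    [[0,0,0.22],[-0.0256,0.0232,0],0],
    [[0,0,0.33],[-0.0256,0.0232,0],0],
    [[0,0,0.44],[-0.0256,0.0232,0],0],
    [[0,0,0.55],[-0.0256,0.0232,0.0],0],
    [[0,0,0.645],[-0.0256,0.0232,0.0],0],
    [[0,0,0.645],[-0.0256,0.0232,0.02],0],
    [[0,0,0.645],[-0.0256,0.0232,0.05],0],
  ],
)

```text
clock: 4.85
position: [0.6055, -0.3495, 0.0778]
ee_rot: [1.0, 0.002, 0.002, 0.001]
ft_force: [0.2, -0.6, -1.0]
grip_width: 0.261
grasp_force: 61.0
```

Emit:
jog_arm(
  plan=[
    [[0,0,0],[0,0,0.025],0],
    [[0,0,0],[0,0,0.045],0],
    [[0,0,0],[0,0,0.06],0],
    [[0,0,0],[0,0,0.06],0],
    [[0,0,0],[0,0,0.06],0.032],
    [[0,0,0],[0,0,0.06],0.034],
    [[0,0,0],[0,0,0.06],0.034],
    [[0,0,0],[0,0,0.035],0.034],
  ],
)

```text
clock: 5.52
position: [0.6028, -0.3472, 0.0385]
ee_rot: [1.0, 0.003, -0.002, -0.001]
ft_force: [0.2, -0.5, -0.8]
grip_width: 0.397
grasp_force: 0.0
```

Emit:
jog_arm(
  plan=[
    [[0,0,0],[0,0,-0.03],0.034],
    [[0,0,0],[0,0,-0.065],0.044],
    [[0,0,-0.11],[0,0,-0.1],0.044],
    [[0,0,-0.22],[-0.01,0,-0.1],0.044],
    [[0,0,-0.33],[-0.04,0,-0.1],0.044],
    [[0,0,-0.44],[-0.07,0,-0.1],0.044],
    [[0,0,-0.55],[-0.09,-0.03,-0.1],0.044],
    [[0,0,-0.66],[-0.09,-0.06,-0.1],0.044],
  ],
)

```text
clock: 6.18
position: [0.5092, -0.2921, 0.1425]
ee_rot: [0.946, 0.325, 0.0, 0.0]
ft_force: [0.3, -0.5, 1.0]
grip_width: 0.515
grasp_force: 0.0
```

```bash
python3 -c "
from h import *
go(.6325,-.011,.13,3.2)"
```

```text
turn [ 9.000e-04  4.000e-04 -9.644e-01] shift [ 0.2701 -0.1459  0.0124] | pos [ 0.5092 -0.2921  0.1425] yaw -52.06 q7 -0.23 t 6.2
```

Emit:
jog_arm(
  plan=[
    [[0,0,-0.11],[0.03,-0.016,0],0.044],
    [[0,0,-0.22],[0.065,-0.035,0],0.044],
    [[0,0,-0.33],[0.1,-0.054,0],0.044],
    [[0,0,-0.44],[0.135,-0.073,0],0.044],
    [[0,0,-0.55],[0.17,-0.092,0],0.044],
    [[0,0,-0.66],[0.205,-0.111,0],0.044],
    [[0,0,-0.77],[0.24,-0.13,0],0.044],
    [[0,0,-0.88],[0.27,-0.146,0],0.044],
  ],
)

```text
clock: 6.85
position: [0.6376, -0.0046, 0.1429]
ee_rot: [0.714, 0.7, 0.001, 0.0]
ft_force: [0.2, 0.4, -0.4]
grip_width: 0.517
grasp_force: 0.0
```

```bash
python3 -c "
from h import *
go(.6325,-.011,.0265,3.2)"
```

```text
turn [ 0.0027 -0.0012 -0.0753] shift [-0.0067 -0.0053  0.1164] | pos [ 0.6376 -0.0046  0.1429] yaw -1.12 q7 0.09 t 6.8
```

Emit:
jog_arm(
  plan=[
    [[0,0,-0.075],[-0.006,-0.005,0.035],0.044],
    [[0,0,-0.075],[-0.006,-0.005,0.06],0.044],
    [[0,0,-0.075],[-0.006,-0.005,0.06],0.044],
  ],
)

```text
clock: 7.1
position: [0.6287, -0.0133, 0.0776]
ee_rot: [0.689, 0.724, -0.002, -0.002]
ft_force: [-1.2, -0.8, -0.7]
grip_width: 0.509
grasp_force: 0.0
```

```bash
python3 -c "
from h import *
go(.6325,-.011,.0265,3.2)"
```

```text
turn [-0.0056  0.0003 -0.0065] shift [0.0021 0.0042 0.0511] | pos [ 0.6287 -0.0133  0.0776] yaw 2.83 q7 0.18 t 7.1
```

Emit:
jog_arm(
  plan=[
    [[0,0,0],[0.002,0.003,0.02],0.044],
    [[0,0,0],[0.002,0.003,0.04],0.044],
    [[0,0,0],[0.002,0.003,0.051],0.044],
    [[0,0,0],[0.002,0.003,0.051],0.044],
    [[0,0,0],[0.002,0.003,0.051],0.02],
    [[0,0,0],[0.002,0.003,0.051],0.0],
    [[0,0,0],[0.002,0.003,0.051],0.0],
    [[0,0,0],[0.002,0.003,0.051],0.0],
  ],
)

```text
clock: 7.77
position: [0.6352, -0.0116, 0.0324]
ee_rot: [0.69, 0.724, 0.001, 0.001]
ft_force: [-2.1, -0.1, 7.5]
grip_width: 0.227
grasp_force: 59.3
```

Emit:
jog_arm(
  plan=[
    [[0,0,0],[0,0,0],0],
    [[0,0,0],[0,0,-0.03],0],
    [[0,0,0],[0,0,-0.06],0],
    [[0,0,0],[0,0,-0.09],0],
    [[0,0,0],[0,0,-0.1],0],
    [[0,0,0],[0,0,-0.1],0],
    [[0,0,0],[0,0,-0.1],0],
  ],
)

```text
clock: 8.35
position: [0.6343, -0.0111, 0.1306]
ee_rot: [0.69, 0.724, 0.001, 0.0]
ft_force: [-0.8, 0.2, -1.6]
grip_width: 0.232
grasp_force: 59.1
```

```bash
python3 -c "
from h import *
go(.598,-.284,.127,-90)"
```

```text
turn [ 1.3000e-03  5.0000e-04 -1.5217e+00] shift [-0.2708 -0.0496  0.0034] | pos [ 0.6343 -0.0111  0.1306] yaw 2.81 q7 0.16 t 8.3
```

Emit:
jog_arm(
  plan=[
    [[0,0,0.11],[-0.035,-0.006,0],0],
    [[0,0,0.22],[-0.075,-0.013,0],0],
    [[0,0,0.33],[-0.115,-0.021,0],0],
    [[0,0,0.44],[-0.155,-0.028,0],0],
    [[0,0,0.55],[-0.195,-0.035,0],0],
    [[0,0,0.66],[-0.235,-0.043,0],0],
    [[0,0,0.77],[-0.275,-0.05,0],0],
    [[0,0,0.88],[-0.275,-0.05,0],0],
  ],
)

```text
clock: 9.02
position: [0.5924, -0.2987, 0.129]
ee_rot: [0.935, 0.354, -0.003, 0.002]
ft_force: [-1.0, -1.8, 0.2]
grip_width: 0.233
grasp_force: 59.2
```

Emit:
jog_arm(
  plan=[
    [[0,0,0.12],[0,0,0],0],
    [[0,0,0.24],[0,0,0],0],
    [[0,0,0.36],[0,0,0],0],
    [[0,0,0.48],[0,0,0],0],
    [[0,0,0.6],[0,0,0],0],
    [[0,0,0.74],[0,0,0],0],
    [[0,0,0.74],[0,0,0],0],
    [[0,0,0.74],[0,0,0],0],
  ],
)

```text
clock: 9.68
position: [0.597, -0.288, 0.1287]
ee_rot: [1.0, 0.001, -0.001, -0.0]
ft_force: [0.2, -0.5, -1.1]
grip_width: 0.231
grasp_force: 59.1
```

```bash
python3 -c "
from h import *
go(.598,-.288,.019,-90)
shot('wrist','w3')"
```

```text
turn [-0.0002  0.0024  0.0022] shift [ 0.0013 -0.      0.1097] | pos [ 0.597  -0.288   0.1287] yaw -89.88 q7 -0.84 t 9.7
```

View pics/w3.png

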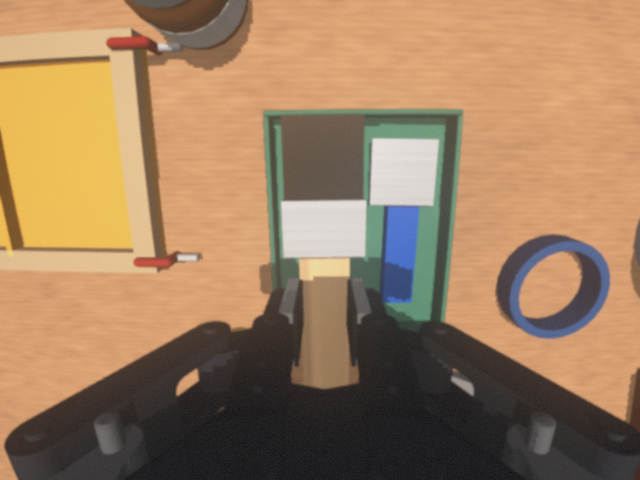

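Both tools fit: the scraper is already lying in the right of the bin at (405,220), and the brush is held above the left half.

Emit:
jog_arm(
  plan=[
    [[0,0,0],[0,0,0.03],0],
    [[0,0,0],[0,0,0.06],0],
    [[0,0,0],[0,0,0.085],0],
    [[0,0,0],[0,0,0.1],0],
    [[0,0,0],[0,0,0.109],0],
    [[0,0,0],[0,0,0.109],0],
    [[0,0,0],[0,0,0.109],0.028],
    [[0,0,0],[0,0,0.109],0.03],
  ],
)

```text
clock: 10.4
position: [0.5986, -0.289, 0.023]
ee_rot: [1.0, 0.0, 0.001, 0.0]
ft_force: [0.8, 0.7, 0.0]
grip_width: 0.351
grasp_force: 0.0
```

Emit:
jog_arm(
  plan=[
    [[0,0,0],[0,0,0],0.03],
    [[0,0,0],[0,0,-0.03],0.03],
    [[0,0,0],[0,0,-0.065],0.045],
    [[0,0,0],[0,0,-0.1],0.045],
    [[0,0,-0.11],[0,0,-0.135],0.045],
    [[0,0,-0.22],[0,0,-0.17],0.045],
    [[0,0,-0.33],[0,0,-0.18],0.045],
    [[0,0,-0.44],[0,0,-0.18],0.045],
  ],
)

```text
clock: 11.07
position: [0.5991, -0.2898, 0.2068]
ee_rot: [0.975, 0.221, 0.003, 0.002]
ft_force: [0.6, -0.4, -0.4]
grip_width: 0.523
grasp_force: 0.0
```

```bash
python3 -c "
from h import *
go(.59,.0,.21,0)"
```

```text
turn [ 0.0079 -0.0018 -1.1258] shift [ 0.1166 -0.2655 -0.0041] | pos [ 0.5991 -0.2898  0.2068] yaw -64.5 q7 -0.47 t 11.1
```

Emit:
jog_arm(
  plan=[
    [[0,0,-0.12],[0.013,-0.03,0],0.045],
    [[0,0,-0.24],[0.026,-0.06,0],0.045],
    [[0,0,-0.36],[0.039,-0.09,0],0.045],
    [[0,0,-0.48],[0.052,-0.12,0],0.045],
    [[0,0,-0.6],[0.065,-0.15,0],0.045],
    [[0,0,-0.72],[0.08,-0.18,0],0.045],
    [[0,0,-0.84],[0.09,-0.21,0],0.045],
    [[0,0,-0.96],[0.09,-0.21,0],0.045],
  ],
)

```text
clock: 11.73
position: [0.5901, -0.0521, 0.2022]
ee_rot: [0.76, 0.65, 0.002, -0.001]
ft_force: [-0.1, 0.7, -0.2]
grip_width: 0.527
grasp_force: 0.0
```

```bash
python3 -c "
from h import *
go(.66,-.055,.2,0)"
```

```text
turn [ 0.001  -0.0037 -0.1564] shift [0.008  0.0695 0.0023] | pos [ 0.5901 -0.0521  0.2022] yaw -8.96 q7 0.01 t 11.7
```

Emit:
jog_arm(
  plan=[
    [[0,0,-0.1],[0.007,0.035,0.002],0.045],
    [[0,0,-0.156],[0.007,0.069,0.002],0.045],
    [[0,0,-0.156],[0.007,0.069,0.002],0.045],
    [[0,0,-0.156],[0.007,0.069,0.002],0.045],
    [[0,0,-0.156],[0.007,0.069,0.002],0.045],
    [[0,0,-0.156],[0.007,0.069,0.002],0.045],
  ],
)

```text
clock: 12.23
position: [0.6584, -0.0653, 0.2003]
ee_rot: [0.713, 0.701, 0.0, 0.0]
ft_force: [-0.0, 0.1, -0.4]
grip_width: 0.531
grasp_force: 0.0
```

```bash
python3 -c "
from h import *
import pickle
c=shot('wrist'); pickle.dump(c,open('tray.pkl','wb')); go(.66,-.055,.2,0)
cv2.imwrite('pics/w4.png',cv2.resize(c['img'][20:340,180:480,::-1],None,fx=1.87,fy=1.87,interpolation=cv2.INTER_CUBIC))"
```

```text
turn [ 0.0012 -0.0006 -0.0159] shift [0.0101 0.0015 0.0004] | pos [ 0.6584 -0.0651  0.2003] yaw -0.91 q7 0.2 t 12.3
```

View pics/w4.png

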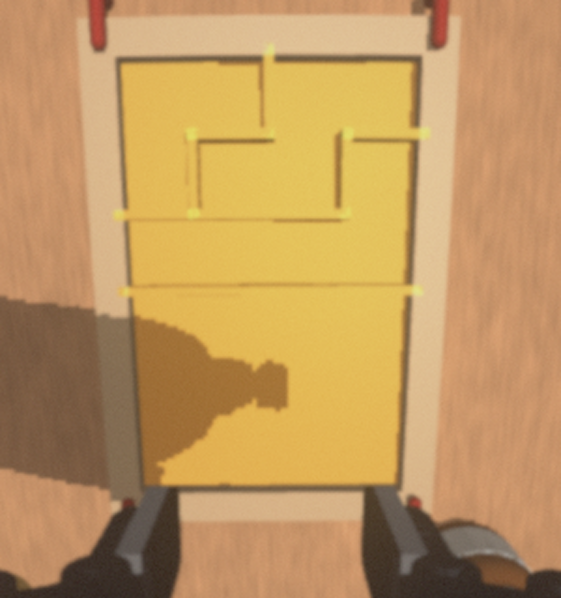

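The cleared tray shows the rectangular recess for U and T at the bottom. Above it is the L strip with its foot at the right. The S recess is at top centre-right and the V recess at top left. This matches a layout with seats (tray frame, mm) U(-57,-57), T(30,-57), L(0,19), S(19,76).

Run:
```python
from h import *
import pickle
def yel(c,lo=150):
    h=cv2.cvtColor(c["img"],cv2.COLOR_RGB2HSV); return cv2.inRange(h,(17,lo,60),(32,255,255))
def fit(c,seed,name):
    m=yel(c); m=cv2.morphologyEx(m,cv2.MORPH_CLOSE,np.ones((7,7)))
    n,l=cv2.connectedComponents(m); m=(l==l[seed[1],seed[0]]).astype(np.uint8)
    print(name,m.sum(),rect(c,m,.008),rect(c,m,.02)); return m
w=pickle.load(open("tray.pkl","rb")); m=fit(w,(320,150),"w")
t=shot("top"); fit(t,(320,190),"t")
# project the model with the top-of-frame corners, guess from hand reading
px=np.array([(80,18),(460,15),(117,58),(422,57),(136,490),(400,490)])/1.87+[180,20]
print(ray(w,px,.02).round(4).tolist())
# yellow floor row/col extents by profile
for r in (150,200): 
    q=np.flatnonzero(m[r]); print("row",r,q.min(),q.max(),ray(w,[(q.min()-.5,r),(q.max()+.5,r)],.008).round(4).tolist())
for k in (290,330,370):
    q=np.flatnonzero(m[:,k]); print("col",k,q.min(),q.max(),ray(w,[(k,q.min()-.5),(k,q.max()+.5)],.008).round(4).tolist())
```

```text
w 31961 [657.1 -21.4 224.4 154.   89.9] [657.2 -20.6 216.3 148.5  89.9]
t 302131 [ 607.2  -66.  1725.7 1199.3   87.1] [ 604.   -65.7 1708.4 1187.3   87.1]
[[0.5726, 0.1076], [0.7523, 0.1062], [0.5892, 0.0893], [0.7347, 0.0875], [0.5836, -0.1311], [0.7317, -0.1335]]
row 150 250 398 [[0.5874, 0.0028], [0.7336, 0.0005]]
row 200 253 395 [[0.587, -0.0466], [0.7324, -0.0489]]
col 290 53 279 [[0.6305, 0.0901], [0.6215, -0.1336]]
col 330 53 278 [[0.6674, 0.0894], [0.6648, -0.1331]]
col 370 54 278 [[0.7044, 0.0882], [0.7081, -0.1339]]
```

Run:
```python
from h import *
import pickle
def run(c,lo,roi,z,name):
    h=cv2.cvtColor(c["img"],cv2.COLOR_RGB2HSV); m=cv2.inRange(h,(17,lo,60),(32,255,255)); m=cv2.morphologyEx(m,cv2.MORPH_CLOSE,np.ones((5,5)))
    x0,x1,y0,y1=roi; L=[];Rr=[];T=[];B=[]
    for r in range(y0,y1): q=np.flatnonzero(m[r,x0-40:x1+40])+x0-40; L.append((q.min()-.5,r));Rr.append((q.max()+.5,r))
    for k in range(x0,x1): q=np.flatnonzero(m[y0-60:y1+60,k])+y0-60; T.append((k,q.min()-.5));B.append((k,q.max()+.5))
    for n,p in zip("LRTB",(L,Rr,T,B)):
        P=ray(c,p,z).astype(np.float32); vx,vy,x,y=cv2.fitLine(P,cv2.DIST_HUBER,0,.01,.01).ravel()
        a=np.degrees(np.arctan2(vy,vx)); 
        print(name,n,"angle",round((a+45)%90-45,2), "x@y=-.022" if n in "LR" and abs(vy)>abs(vx) else "y@x=.66", np.round(x+(-.022-y)*vx/vy if abs(vy)>abs(vx) else y+(.66-x)*vy/vx,4))
run(pickle.load(open("tray.pkl","rb")),150,(275,375,70,270),.008,"w")
t=shot("top"); hs=cv2.cvtColor(t["img"],cv2.COLOR_RGB2HSV)
print(hs[215,335],hs[160,300],hs[260,300],hs[194,252])
run(t,200,(262,345,172,220),.012,"t")
```

```text
w L angle 1.98 x@y=-.022 0.5897
w R angle -0.55 x@y=-.022 0.7333
w T angle -0.57 y@x=.66 0.0894
w B angle -0.04 y@x=.66 -0.1335
[ 18 165 147] [ 22  43 180] [ 22  44 167] [ 22  81 199]Traceback (most recent call last):
  File "<stdin>", line 15, in <module>
  File "<stdin>", line 6, in run
    return umr_minimum(a, axis, None, out, keepdims, initial, where)
ValueError: zero-size array to reduction operation minimum which has no identity
```

Run:
```python
from h import *
t=shot("top")
for n,p in dict(U=(209,309),T=(466,282),L=(384,305),S=(117,305)).items(): print(n,ray(t,[p],.045).round(3))
go(*ray(t,[(209,309)],.045)[0],.2,-8)
```

```text
U [[0.393 0.195]]
T [[ 0.423 -0.381]]
L [[ 0.382 -0.193]]
S [[0.412 0.4  ]]
turn [ 0.0009 -0.0007  0.1245] shift [ 2.558e-01 -2.690e-01 -1.000e-04] | pos [ 0.6585 -0.0648  0.2   ] yaw -0.87 q7 0.2 t 12.4
```

Emit:
jog_arm(
  plan=[
    [[0,0,0],[0.025,-0.026,0],0.045],
    [[0,0,0],[0.05,-0.053,0],0.045],
    [[0,0,0],[0.075,-0.079,0],0.045],
    [[0,0,0],[0.1,-0.105,0],0.045],
    [[0,0,0],[0.125,-0.131,0],0.045],
    [[0,0,0],[0.15,-0.158,0],0.045],
    [[0,0,0],[0.175,-0.184,0],0.045],
    [[0,0,0],[0.2,-0.21,0],0.045],
  ],
)

```text
clock: 13.1
position: [0.4502, 0.1392, 0.1997]
ee_rot: [0.712, 0.702, 0.001, -0.0]
ft_force: [0.1, 0.4, 0.5]
grip_width: 0.525
grasp_force: 0.0
```

Emit:
jog_arm(
  plan=[
    [[0,0,0.06],[0.025,-0.026,0],0.045],
    [[0,0,0.125],[0.055,-0.059,0],0.045],
    [[0,0,0.125],[0.055,-0.059,0],0.045],
    [[0,0,0.125],[0.055,-0.059,0],0.045],
    [[0,0,0.125],[0.055,-0.059,0],0.045],
  ],
)

```text
clock: 13.52
position: [0.3938, 0.1939, 0.1997]
ee_rot: [0.754, 0.656, 0.001, -0.0]
ft_force: [-0.4, -0.4, -1.0]
grip_width: 0.525
grasp_force: 0.0
```

```bash
python3 -c "
from h import *
c=shot('wrist','w5'); go(.393,.195,.2,-8)
import pickle; pickle.dump(c,open('u.pkl','wb'))"
```

```text
turn [ 0.0005 -0.0007 -0.0009] shift [ 0.0014 -0.0015 -0.0004] | pos [0.3943 0.1934 0.1996] yaw -8.05 q7 -0.73 t 13.6
```

View pics/w5.png

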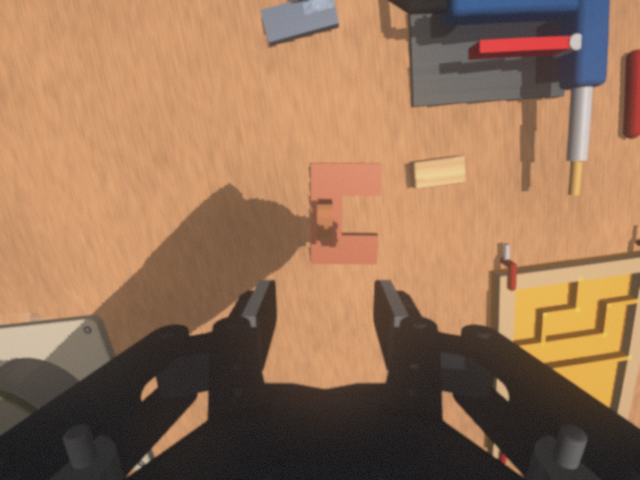

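The U is at columns 311–381, rows 163–263, with its notch opening right (+x) and its grip at (325,213). The wedge is at (440,172).

```bash
cat >> h.py <<'E'
import pickle
P={"u":[(-14,-52),(55.5,-52),(55.5,-20.5),(17.5,-20.5),(17.5,20.5),(55.5,20.5),(55.5,52),(-14,52)],
"t":[(-28,-52),(41,-52),(41,52),(-28,52),(-28,17.5),(-66,17.5),(-66,-17.5),(-28,-17.5)],
"l":[(-71,-14),(71,-14),(71,52),(43,52),(43,14),(-71,14)],
"s":[(-52,-33),(14,-33),(14,5),(52,5),(52,33),(-14,33),(-14,-5),(-52,-5)]}
def kabsch(A,B):
    a,b=A.mean(0),B.mean(0); U,_,V=np.linalg.svd((A-a).T@(B-b)); D=np.diag([1,np.sign(np.linalg.det(U@V))]); r=(U@D@V).T
    return r,b-r@a,np.sqrt((((A@r.T+b-r@a)-B)**2).sum(1).mean())
def plate(c,key,m,z=.012):
    "pose of plate (x,y mm, yaw deg) from mask corners matched to the known corner list"
    m=cv2.morphologyEx(m,cv2.MORPH_CLOSE,np.ones((3,3),np.uint8))
    k=max(cv2.findContours(m,cv2.RETR_EXTERNAL,cv2.CHAIN_APPROX_NONE)[0],key=cv2.contourArea).astype(np.float32)
    A=np.array(P[key],float); best=None
    for e in np.arange(2,14,.5):
        q=cv2.approxPolyDP(k,e,True).reshape(-1,2)
        if len(q)!=len(A): continue
        B=ray(c,q,z)*1000
        for B2 in (B,B[::-1]):
            for s in range(len(B)):
                r,t,er=kabsch(A,np.roll(B2,s,0))
                if best is None or er<best[2]-1e-6: best=(t,np.degrees(np.arctan2(r[1,0],r[0,0])),er,q)
    if best is None: print("no fit",[len(cv2.approxPolyDP(k,e,True)) for e in range(2,14)]); return
    print(key,"pos",best[0].round(1),"yaw",round(best[1],1),"rms mm",round(best[2],1)); return best
E
python3 - <<'E'
from h import *
c=pickle.load(open("u.pkl","rb")); lab=cv2.cvtColor(c["img"],cv2.COLOR_RGB2LAB)
hs=cv2.cvtColor(c["img"],cv2.COLOR_RGB2HSV)
for p in [(350,180),(350,250),(325,245),(320,230),(360,213),(300,180),(290,213)]: print(p,lab[p[1],p[0]],hs[p[1],p[0]])
E
```

```text
(350, 180) [169 153 157] [  9 126 218]
(350, 250) [159 155 157] [  8 132 209]
(325, 245) [119 147 151] [  9 132 151]
(320, 230) [ 98 140 148] [ 12 129 119]
(360, 213) [176 144 159] [ 13 122 214]
(300, 180) [175 144 159] [ 13 120 212]
(290, 213) [115 140 149] [ 12 118 136]
```

Run:
```python
from h import *
c=pickle.load(open("u.pkl","rb"))
b=cv2.medianBlur(c["img"],5); h=cv2.cvtColor(b,cv2.COLOR_RGB2HSV).astype(int)
m=((h[...,0]<=10)&(h[...,1]>90)).astype(np.uint8); k=np.zeros_like(m); k[150:280,300:395]=1; m*=k
m=cv2.morphologyEx(m,cv2.MORPH_OPEN,np.ones((3,3),np.uint8)); print(rect(c,m,.012))
r=plate(c,"u",m); print(r and r[3])
# hand-read corners
q=[(311,263),(377,263),(377,235),(342,235),(342,196),(381,196),(381,163),(311,163)]
A=np.array(P["u"],float); B=ray(c,q,.012)*1000; R_,t,e=kabsch(A,B); print(t,np.degrees(np.arctan2(R_[1,0],R_[0,0])),e)
print("grip top",ray(c,[(317,202),(333,202)],.048)*1000)
```

```text
[415.2 194.7 104.3  70.8  81.5]
u pos [394.9 197.4] yaw -8.8 rms mm 2.2
[[312. 163.]
 [311. 262.]
 [374. 263.]
 [377. 236.]
 [342. 232.]
 [341. 197.]
 [378. 194.]
 [380. 165.]]
[395.67826325 196.68183335] -8.24723058448615 0.943481653572004
grip top [[391.59978507 216.30298326]
 [405.74551794 214.33300763]]
```

Emit:
jog_arm(
  plan=[
    [[0,0,0.006],[0.004,0,0.04],0.045],
    [[0,0,0.006],[0.004,0,0.08],0.045],
    [[0,0,0.006],[0.004,0,0.12],0.045],
    [[0,0,0.006],[0.004,0,0.15],0.045],
    [[0,0,0.006],[0.004,0,0.17],0.045],
    [[0,0,0.006],[0.004,0,0.182],0.045],
    [[0,0,0.006],[0.004,0,0.182],0.045],
    [[0,0,0.006],[0.004,0,0.182],0.02],
  ],
  force=80,
)

```text
clock: 14.23
position: [0.3948, 0.1969, 0.0172]
ee_rot: [0.757, 0.653, -0.001, 0.0]
ft_force: [0.2, 0.3, -0.0]
grip_width: 0.404
grasp_force: 0.0
```

Emit:
jog_arm(
  plan=[
    [[0,0,0],[0,0,0],0],
    [[0,0,0],[0,0,0],0],
    [[0,0,0],[0,0,0],0],
    [[0,0,0],[0,0,0],0],
    [[0,0,0],[0,0,-0.02],0],
    [[0,0,0],[0,0,-0.05],0],
    [[0,0,0],[0,0,-0.08],0],
    [[0,0,0],[0,0,-0.08],0],
  ],
)

```text
clock: 14.9
position: [0.397, 0.1997, 0.1027]
ee_rot: [0.757, 0.653, 0.004, -0.0]
ft_force: [1.0, 1.3, -2.5]
grip_width: 0.148
grasp_force: 78.5
```

Run:
```python
from h import *
def seat(sx,sy,cx=660,cy=-22,yaw=-.4):
    a=np.radians(yaw); return (cx+sx*np.cos(a)-sy*np.sin(a))/1000,(cy+sx*np.sin(a)+sy*np.cos(a))/1000
for n,s in dict(u=(-57,-57),t=(30,-57),l=(0,19),s=(19,76)).items(): print(n,np.round(seat(*s),4))
go(*seat(-57,-57),.12,-.4)
```

```text
u [ 0.6026 -0.0786]
t [ 0.6896 -0.0792]
l [ 0.6601 -0.003 ]
s [0.6795 0.0539]
turn [ 0.006  -0.0062 -0.1395] shift [-0.2452  0.2441 -0.0175] | pos [0.397  0.1997 0.1027] yaw -8.39 q7 -0.69 t 14.9
```

Emit:
jog_arm(
  plan=[
    [[0,0,0],[-0.02,0.02,-0.01],0],
    [[0,0,0],[-0.045,0.045,-0.015],0],
    [[0,0,0],[-0.07,0.07,-0.015],0],
    [[0,0,0],[-0.095,0.095,-0.015],0],
    [[0,0,0],[-0.12,0.12,-0.015],0],
    [[0,0,0],[-0.145,0.145,-0.015],0],
    [[0,0,0],[-0.17,0.17,-0.015],0],
    [[0,0,0],[-0.195,0.195,-0.015],0],
  ],
)

```text
clock: 15.57
position: [0.5596, -0.0246, 0.1123]
ee_rot: [0.757, 0.654, 0.0, 0.0]
ft_force: [1.8, 0.6, -1.7]
grip_width: 0.146
grasp_force: 78.6
```

Emit:
jog_arm(
  plan=[
    [[0,0,-0.06],[-0.02,0.02,0],0],
    [[0,0,-0.12],[-0.035,0.035,0],0],
    [[0,0,-0.14],[-0.05,0.049,0],0],
    [[0,0,-0.14],[-0.05,0.049,0],0],
    [[0,0,-0.14],[-0.05,0.049,0],0],
    [[0,0,-0.14],[-0.05,0.049,0],0],
    [[0,0,-0.14],[-0.05,0.049,0],0],
  ],
)

```text
clock: 16.15
position: [0.5996, -0.0786, 0.1121]
ee_rot: [0.709, 0.705, 0.0, -0.0]
ft_force: [-0.2, 0.3, -1.8]
grip_width: 0.149
grasp_force: 78.6
```

```bash
python3 -c "
from h import *
go(.6026,-.0786,.06,-.4)
c=shot('wrist','w6')
pickle.dump(c,open('pu.pkl','wb'))"
```

```text
turn [-0.0003 -0.0008  0.002 ] shift [-0.0001  0.003   0.0521] | pos [ 0.5996 -0.0786  0.1121] yaw -0.28 q7 0.24 t 16.1
```

View pics/w6.png

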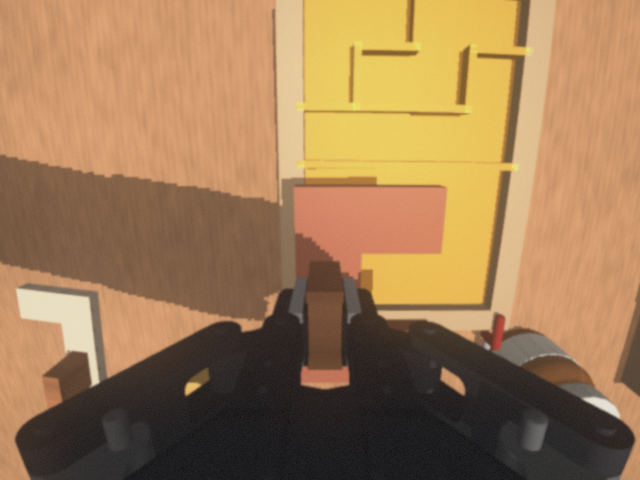

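The U is held level above its recess, with its visible corners at (294,185), (444,187) and (443,254). The dividing wall tips are at (300,164) and (517,168).

Run:
```python
from h import *
c=pickle.load(open("pu.pkl","rb"))
A=np.array([(-14,52),(55.5,52),(55.5,20.5),(17.5,20.5)]); B=ray(c,[(294,185),(444,187),(443,254),(361,253)],.107)*1000
r,t,e=kabsch(A,B); print("U held",t,np.degrees(np.arctan2(r[1,0],r[0,0])),e,B.tolist())
print("wall top",ray(c,[(300,164),(517,168)],.02)*1000,"expect y",-22+0)
print("corners floor bottom right (487,305)",ray(c,[(487,305)],.008)*1000,"frame right inner top(522,10),(498,310)",(ray(c,[(522,10),(498,310)],.02)*1000).tolist(),"left inner top",(ray(c,[(303,10),(296,180)],.02)*1000).tolist())
```

```text
U held [600.34708143 -79.25455312] -0.386590765658846 1.098314785359495 [[587.6617187229887, -26.96927250562221], [654.439818655653, -27.960613319357147], [656.7268122097947, -59.2846002222047], [618.0357182224488, -58.57958492780942]]
wall top [[584.20005623 -21.21418964]
 [737.60041359 -23.54619024]] expect y -22
corners floor bottom right (487,305) [[ 735.4556108  -135.53251189]] frame right inner top(522,10),(498,310) [[729.5469985595171, 78.00403257505018], [738.563686031706, -134.06920514463798]] left inner top [[587.9600365207988, 75.23514205482037], [581.1557425083089, -32.19075767032586]]
```

Emit:
jog_arm(
  plan=[
    [[0,0,0.004],[0.0005,0.0026,0.02],0],
    [[0,0,0.004],[0.0005,0.0026,0.045],0],
    [[0,0,0.004],[0.0005,0.0026,0.06],0],
    [[0,0,0.004],[0.0005,0.0026,0.066],0],
    [[0,0,0.004],[0.0005,0.0026,0.07],0],
    [[0,0,0.004],[0.0005,0.0026,0.074],0],
    [[0,0,0.004],[0.0005,0.0026,0.078],0],
    [[0,0,0.004],[0.0005,0.0026,0.078],0],
  ],
)

```text
clock: 16.87
position: [0.6028, -0.0792, 0.0344]
ee_rot: [0.711, 0.704, 0.0, 0.0]
ft_force: [-0.3, 0.3, -1.6]
grip_width: 0.15
grasp_force: 78.6
```

Emit:
jog_arm(
  plan=[
    [[0,0,0],[0,0,0.002],0],
    [[0,0,0],[0,0,0.004],0],
    [[0,0,0],[0,0,0.006],0],
    [[0,0,0],[0,0,0.008],0],
    [[0,0,0],[0,0,0.009],0],
    [[0,0,0],[0,0,0.009],0],
    [[0,0,0],[0,0,0.009],0],
  ],
)

```text
clock: 17.45
position: [0.6028, -0.0793, 0.0266]
ee_rot: [0.711, 0.704, 0.0, -0.0]
ft_force: [-6.7, 1.5, 14.5]
grip_width: 0.147
grasp_force: 81.1
```

Emit:
jog_arm(
  plan=[
    [[0,0,0],[0,0,0],0.03],
    [[0,0,0],[0,0,0],0.03],
    [[0,0,0],[0,0,0],0.03],
    [[0,0,0],[0,0,-0.03],0.03],
    [[0,0,0],[0,0,-0.07],0.03],
    [[0,0,0],[-0.01,0,-0.11],0.045],
    [[0,0,0],[-0.02,0,-0.14],0.045],
    [[0,0,0],[-0.02,0,-0.14],0.045],
  ],
)

```text
clock: 18.12
position: [0.6052, -0.1027, 0.1723]
ee_rot: [0.712, 0.703, 0.003, 0.004]
ft_force: [0.6, -1.6, 1.0]
grip_width: 0.527
grasp_force: 0.0
```

Run:
```python
from h import *
c=shot('wrist'); pickle.dump(c,open('su.pkl','wb'))
b=cv2.medianBlur(c["img"],5); h=cv2.cvtColor(b,cv2.COLOR_RGB2HSV).astype(int)
m=((h[...,0]<=10)&(h[...,1]>90)).astype(np.uint8); k=np.zeros_like(m); k[100:300,230:400]=1; m*=k
m=cv2.morphologyEx(m,cv2.MORPH_OPEN,np.ones((3,3),np.uint8)); print(rect(c,m,.02)); plate(c,"u",m,.02)
go(.423,-.381,.2,66)
cv2.imwrite('pics/w7.png',cv2.resize(c['img'][60:320,180:480,::-1],None,fx=2,fy=2))
```

```text
[624.4 -80.9 101.1  67.3  89.6]
u pos [602.5 -80.7] yaw -0.1 rms mm 2.8
turn [ 0.0054  0.004  -1.1639] shift [-0.282  -0.1776 -0.0322] | pos [ 0.6042 -0.1012  0.1689] yaw -0.69 q7 0.25 t 18.2
```

View pics/w7.png

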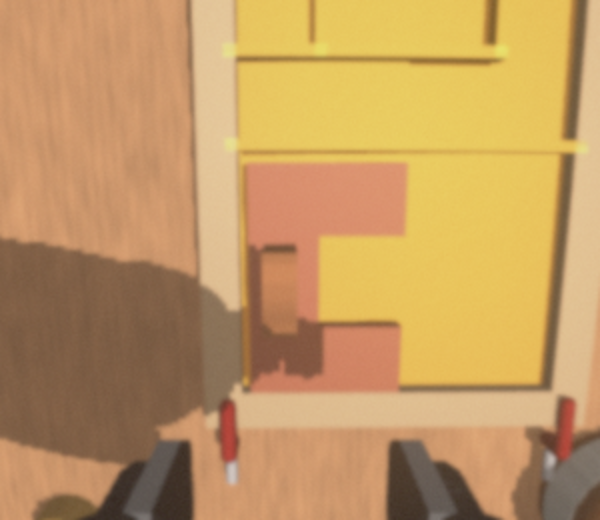

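The U sits flat in the recess at crop (250–405,165–390), with an even yellow gap at its left. T is next.

Emit:
jog_arm(
  plan=[
    [[0,0,0.11],[-0.03,-0.019,-0.01],0.05],
    [[0,0,0.22],[-0.065,-0.041,-0.02],0.05],
    [[0,0,0.33],[-0.1,-0.063,-0.03],0.05],
    [[0,0,0.44],[-0.135,-0.085,-0.03],0.05],
    [[0,0,0.55],[-0.17,-0.107,-0.03],0.05],
    [[0,0,0.66],[-0.205,-0.129,-0.03],0.05],
    [[0,0,0.77],[-0.24,-0.151,-0.03],0.05],
    [[0,0,0.88],[-0.27,-0.17,-0.03],0.05],
  ],
)

```text
clock: 18.83
position: [0.4276, -0.3692, 0.1944]
ee_rot: [0.944, 0.331, -0.0, -0.0]
ft_force: [0.2, -0.1, 0.2]
grip_width: 0.586
grasp_force: 0.0
```

Emit:
jog_arm(
  plan=[
    [[0,0,0.11],[0,0,0],0.05],
    [[0,0,0.22],[0,0,0],0.05],
    [[0,0,0.33],[0,0,0],0.05],
    [[0,0,0.44],[0,0,0],0.05],
    [[0,0,0.55],[0,0,0],0.05],
    [[0,0,0.66],[0,0,0],0.05],
    [[0,0,0.77],[0,0,0],0.05],
    [[0,0,0.88],[0,0,0],0.05],
  ],
)

```text
clock: 19.5
position: [0.4297, -0.367, 0.1941]
ee_rot: [0.995, -0.102, -0.001, -0.0]
ft_force: [-0.4, -0.2, 0.1]
grip_width: 0.59
grasp_force: 0.0
```

Run:
```python
from h import *
go(.423,-.381,.2,-113.6)
```

```text
turn [-2.000e-04  1.400e-03  2.077e-01] shift [-0.0037  0.0151 -0.0059] | pos [ 0.4297 -0.367   0.1941] yaw -101.7 q7 -0.86 t 19.5
```

Emit:
jog_arm(
  plan=[
    [[0,0,0.1],[-0.004,0.015,-0.006],0.05],
    [[0,0,0.2],[-0.004,0.015,-0.006],0.05],
    [[0,0,0.208],[-0.004,0.015,-0.006],0.05],
    [[0,0,0.208],[-0.004,0.015,-0.006],0.05],
    [[0,0,0.208],[-0.004,0.015,-0.006],0.05],
  ],
)

```text
clock: 19.92
position: [0.423, -0.3808, 0.2005]
ee_rot: [0.98, -0.2, -0.001, -0.0]
ft_force: [0.0, 0.3, 0.8]
grip_width: 0.585
grasp_force: 0.0
```

```bash
cat >> h.py <<'E'
def grey(c,roi,s=70):
    b=cv2.medianBlur(c["img"],5); h=cv2.cvtColor(b,cv2.COLOR_RGB2HSV); x0,x1,y0,y1=roi
    m=np.zeros(h.shape[:2],np.uint8); m[y0:y1,x0:x1]=(h[y0:y1,x0:x1,1]<s); n,l,st,_=cv2.connectedComponentsWithStats(m)
    return (l==st[1:,4].argmax()+1).astype(np.uint8)
E
python3 - <<'E'
from h import *
c=shot('wrist','w8'); pickle.dump(c,open('t.pkl','wb'))
m=grey(c,(220,420,80,290)); print(m.sum(),rect(c,m,.012)); r=plate(c,"t",m); print(r and r[3].tolist())
go(.423,-.381,.2,-113.6)
E
```

```text
7397 [ 415.2 -381.7  106.8  103.4  -23.1]
t pos [ 426.9 -387. ] yaw -24.4 rms mm 2.1
[[280.0, 172.0], [279.0, 237.0], [311.0, 240.0], [313.0, 272.0], [342.0, 274.0], [347.0, 240.0], [378.0, 239.0], [381.0, 174.0]]
turn [-0.0003  0.0008  0.0082] shift [-0.      0.0002  0.0007] | pos [ 0.4231 -0.3809  0.2007] yaw -113.13 q7 -1.01 t 20.0
```

View pics/w8.png

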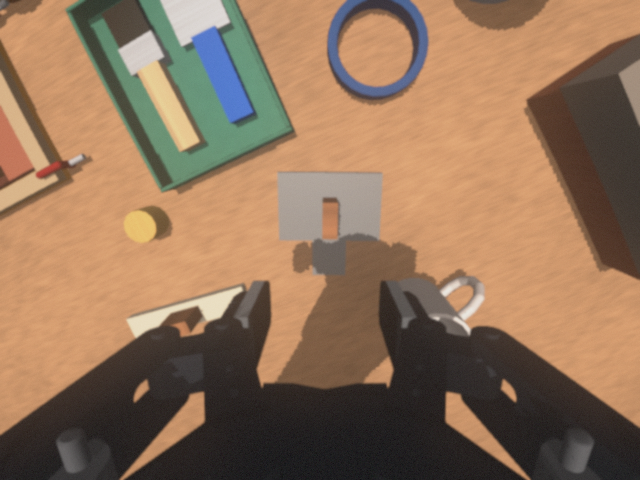

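The T is clearly visible: bar at columns 279–381, rows 172–240, stem down to row 274 and grip at (330,218). The mug is off to the lower right.

Emit:
jog_arm(
  plan=[
    [[0,0,0.007],[0.0057,0.004,0.04],0.04],
    [[0,0,0.007],[0.0057,0.004,0.08],0.04],
    [[0,0,0.007],[0.0057,0.004,0.12],0.04],
    [[0,0,0.007],[0.0057,0.004,0.15],0.04],
    [[0,0,0.007],[0.0057,0.004,0.17],0.04],
    [[0,0,0.007],[0.0057,0.004,0.183],0.04],
    [[0,0,0.007],[0.0057,0.004,0.183],0.04],
    [[0,0,0.007],[0.0057,0.004,0.183],0.02],
  ],
  force=80,
)

```text
clock: 20.63
position: [0.4266, -0.3876, 0.0186]
ee_rot: [0.979, -0.205, -0.0, 0.0]
ft_force: [1.0, 0.5, 0.1]
grip_width: 0.345
grasp_force: 0.0
```

Emit:
jog_arm(
  plan=[
    [[0,0,0],[0,0,0],0],
    [[0,0,0],[0,0,0],0],
    [[0,0,0],[0,0,0],0],
    [[0,0,0],[0,0,0],0],
    [[0,0,0],[0,0,-0.02],0],
    [[0,0,0],[0,0,-0.05],0],
    [[0,0,0],[0,0,-0.085],0],
    [[0,0,0],[0,0,-0.095],0],
  ],
)

```text
clock: 21.3
position: [0.4276, -0.3892, 0.1181]
ee_rot: [0.979, -0.206, 0.003, 0.001]
ft_force: [0.8, -1.0, -2.3]
grip_width: 0.15
grasp_force: 78.8
```

Run:
```python
from h import *
go(.69,-.0796,.115,-90.6)
```

```text
turn [ 0.002  -0.0053 -0.4042] shift [ 0.1154 -0.3891  0.0034] | pos [ 0.4276 -0.3892  0.1181] yaw -113.76 q7 -0.95 t 21.3
```

Emit:
jog_arm(
  plan=[
    [[0,0,0],[0.008,-0.025,-0.01],0],
    [[0,0,0],[0.018,-0.06,-0.02],0],
    [[0,0,0],[0.029,-0.097,-0.02],0],
    [[0,0,0],[0.04,-0.134,-0.02],0],
    [[0,0,0],[0.051,-0.171,-0.02],0],
    [[0,0,0],[0.062,-0.208,-0.02],0],
    [[0,0,0],[0.073,-0.245,-0.02],0],
    [[0,0,0],[0.083,-0.28,-0.02],0],
  ],
)

```text
clock: 21.97
position: [0.6164, -0.1619, 0.1333]
ee_rot: [0.979, -0.205, 0.0, -0.001]
ft_force: [0.8, -0.7, -1.8]
grip_width: 0.148
grasp_force: 78.7
```

Emit:
jog_arm(
  plan=[
    [[0,0,-0.1],[0.01,-0.035,0],0],
    [[0,0,-0.2],[0.02,-0.07,0],0],
    [[0,0,-0.3],[0.032,-0.107,0],0],
    [[0,0,-0.4],[0.032,-0.107,0],0],
    [[0,0,-0.4],[0.032,-0.107,0],0],
    [[0,0,-0.4],[0.032,-0.107,0],0],
    [[0,0,-0.4],[0.032,-0.107,0],0],
    [[0,0,-0.4],[0.032,-0.107,0],0],
  ],
)

```text
clock: 22.63
position: [0.6869, -0.0807, 0.1335]
ee_rot: [1.0, -0.009, -0.0, 0.0]
ft_force: [0.4, 0.1, -4.0]
grip_width: 0.151
grasp_force: 78.8
```

Run:
```python
from h import *
go(.69,-.0796,.047,-90.6)
c=shot('wrist','w9'); pickle.dump(c,open('pt.pkl','wb'))
```

```text
turn [ 0.0001  0.     -0.0077] shift [ 0.0031 -0.0012  0.0865] | pos [ 0.6869 -0.0807  0.1335] yaw -91.04 q7 -1.2 t 22.6
```

View pics/w9.png

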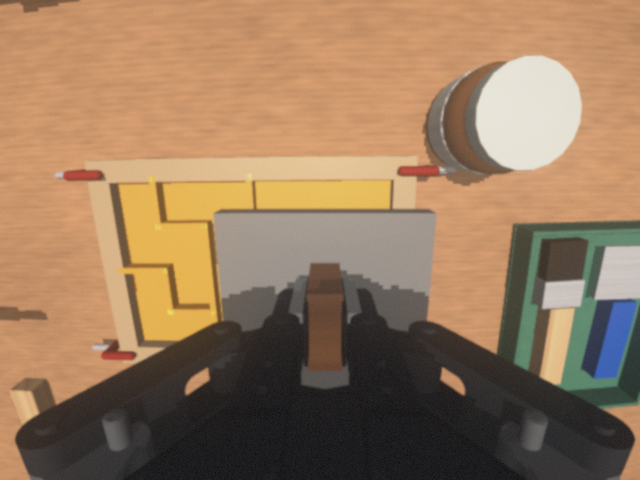

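Run:
```python
from h import *
c=pickle.load(open("pt.pkl","rb"))
g=cv2.cvtColor(c["img"],cv2.COLOR_RGB2LAB).astype(int)
# subpixel edges: top edge of T (grey vs yellow) along columns; left/right edges along rows
m=grey(c,(200,450,195,320),60)
T=[(k,np.flatnonzero(m[:,k]).min()-.5) for k in range(230,420,5)]
Lf=[(np.flatnonzero(m[r]).min()-.5,r) for r in range(218,262,3)]; Rt=[(np.flatnonzero(m[r]).max()+.5,r) for r in range(218,262,3)]
for n,p in (("top",T),("left",Lf),("right",Rt)):
    q=ray(c,p,.127)*1000; print(n,np.median(q,0).round(1), np.round(np.degrees(np.arctan2(*(q[-1]-q[0])[::-1])),1))
h=cv2.cvtColor(c["img"],cv2.COLOR_RGB2HSV); y=(h[...,1]>150)
F=[(k,np.flatnonzero(y[160:205,k]).min()+159.5) for k in list(range(175,245,5))+list(range(262,385,5))]
q=ray(c,F,.008)*1000; qa=ray(c,F,.02)*1000; print("floor +x edge",np.median(q,0),np.median(qa,0),np.polyfit(q[:,1],q[:,0],1)[0]*57.3)
print("outer +x corners",(ray(c,[(88,162),(416,157)],.02)*1000).tolist())
F=[(np.flatnonzero(y[r,340:410]).max()+340.5,r) for r in range(187,207,2)]; print("-y inner",np.median(ray(c,F,.008)*1000,0))
```

```text
top [727.6 -80.4] -90.4
left [715.4 -30.1] 178.1
right [ 713.6 -132. ] 178.6
floor +x edge [730.87846025 -51.30201986] [731.93117196 -52.67014233] 0.998574197282714
outer +x corners [[751.0399878951255, 102.43939071823698], [748.6422840187535, -150.77118890079194]]
-y inner [ 717.71071923 -133.8068591 ]
```

Emit:
jog_arm(
  plan=[
    [[0,0,-0.007],[0.0024,-0.0008,0.03],0],
    [[0,0,-0.007],[0.0024,-0.0008,0.06],0],
    [[0,0,-0.007],[0.0024,-0.0008,0.08],0],
    [[0,0,-0.007],[0.0024,-0.0008,0.088],0],
    [[0,0,-0.007],[0.0024,-0.0008,0.092],0],
    [[0,0,-0.007],[0.0024,-0.0008,0.094],0],
    [[0,0,-0.007],[0.0024,-0.0008,0.096],0],
    [[0,0,-0.007],[0.0024,-0.0008,0.096],0],
  ],
)

```text
clock: 23.35
position: [0.6906, -0.0789, 0.0384]
ee_rot: [1.0, -0.004, 0.001, -0.0]
ft_force: [0.2, 0.3, -4.2]
grip_width: 0.146
grasp_force: 78.8
```

Emit:
jog_arm(
  plan=[
    [[0,0,0],[0,0,0.002],0],
    [[0,0,0],[0,0,0.004],0],
    [[0,0,0],[0,0,0.006],0],
    [[0,0,0],[0,0,0.008],0],
    [[0,0,0],[0,0,0.01],0],
    [[0,0,0],[0,0,0.01],0],
    [[0,0,0],[0,0,0.01],0],
  ],
)

```text
clock: 23.93
position: [0.6899, -0.0787, 0.0281]
ee_rot: [1.0, -0.004, 0.0, -0.0]
ft_force: [-4.4, 0.9, 6.3]
grip_width: 0.149
grasp_force: 80.0
```

Emit:
jog_arm(
  plan=[
    [[0,0,0],[0,0,0],0.03],
    [[0,0,0],[0,0,0],0.03],
    [[0,0,0],[0,0,0],0.03],
    [[0,0,0],[0,0,-0.03],0.03],
    [[0,0,0],[0,0,-0.07],0.03],
    [[0,0,0],[-0.015,0,-0.11],0.045],
    [[0,0,0],[-0.03,0,-0.145],0.045],
    [[0,0,0],[-0.03,0,-0.165],0.045],
  ],
)

```text
clock: 24.6
position: [0.6593, -0.08, 0.197]
ee_rot: [1.0, -0.005, 0.002, -0.0]
ft_force: [-0.6, -0.7, 1.0]
grip_width: 0.525
grasp_force: 0.0
```

Run:
```python
from h import *
c=shot('wrist'); pickle.dump(c,open('st.pkl','wb')); m=grey(c,(200,480,60,320),60); print(m.sum(),rect(c,m,.02)); r=plate(c,"t",m,.02)
t=shot("top")
for n,s in (("T",None),("L",(358,315)),("S",(131,315))):
    if s: print(n,rect(t,blob(t,s,40 if n=="L" else 30,2),.012))
go(.382,-.193,.2,-3)
cv2.imwrite('pics/w10.png',cv2.resize(c['img'][60:360,180:520,::-1],None,fx=2,fy=2))
```

```text
8199 [ 6.759e+02 -7.840e+01  1.059e+02  1.036e+02 -4.000e-01]
t pos [688.2 -78.5] yaw -0.7 rms mm 2.8
L [ 368.1 -191.5  147.1   65.5   86.9]
S [397.2 381.1  66.7  28.1   4.3]
turn [ 0.005  -0.0059 -1.526 ] shift [-0.2786  0.1159 -0.005 ] | pos [ 0.6615 -0.0792  0.197 ] yaw -90.43 q7 -1.21 t 24.7
```

View pics/w10.png

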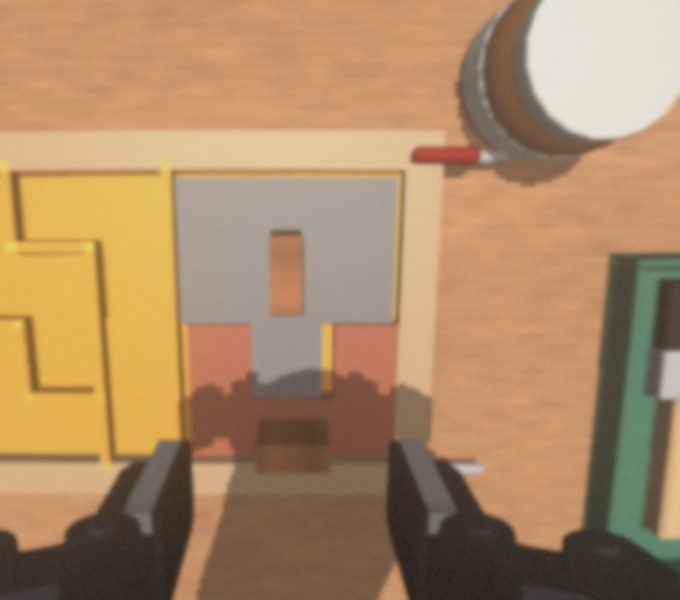

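The T is interlocked with the U and flat in the recess: bar at crop (175–400,180–322), stem in the notch. L is next.

Emit:
jog_arm(
  plan=[
    [[0,0,-0.11],[-0.03,0.012,0],0.04],
    [[0,0,-0.22],[-0.065,0.027,0],0.04],
    [[0,0,-0.33],[-0.1,0.042,0],0.04],
    [[0,0,-0.44],[-0.135,0.056,0],0.04],
    [[0,0,-0.55],[-0.17,0.071,0],0.04],
    [[0,0,-0.66],[-0.205,0.085,0],0.04],
    [[0,0,-0.77],[-0.24,0.1,0],0.04],
    [[0,0,-0.88],[-0.275,0.115,0],0.04],
  ],
)

```text
clock: 25.37
position: [0.3826, -0.1918, 0.1914]
ee_rot: [0.905, 0.426, -0.0, 0.0]
ft_force: [-0.6, -0.1, 1.2]
grip_width: 0.466
grasp_force: 0.0
```

Emit:
jog_arm(
  plan=[
    [[0,0,-0.11],[0,0,0],0.04],
    [[0,0,-0.22],[0,0,0],0.04],
    [[0,0,-0.33],[0,0,0],0.04],
    [[0,0,-0.44],[0,0,0],0.04],
    [[0,0,-0.55],[0,0,0],0.04],
    [[0,0,-0.65],[0,0,0],0.04],
    [[0,0,-0.65],[0,0,0],0.04],
    [[0,0,-0.65],[0,0,0],0.04],
  ],
)

```text
clock: 26.03
position: [0.3841, -0.1912, 0.192]
ee_rot: [0.725, 0.689, 0.0, -0.0]
ft_force: [-0.3, -0.4, -0.3]
grip_width: 0.47
grasp_force: 0.0
```

Run:
```python
from h import *
c=shot('wrist'); pickle.dump(c,open('l.pkl','wb'))
b=cv2.medianBlur(c["img"],5); h=cv2.cvtColor(b,cv2.COLOR_RGB2HSV); m=((h[...,1]<85)&(h[...,2]>110)).astype(np.uint8); m[300:]=0
n,l,st,ce=cv2.connectedComponentsWithStats(m); 
for i in range(1,n):
    if st[i,4]>600: print(st[i],ce[i].round())
go(.382,-.193,.2,-3)
```

```text
[   0    0   57  164 6558] [21. 90.]
[ 591   30   49  116 3534] [620.  92.]
[ 272  147   71  143 4664] [315. 202.]
[ 454  259  170   41 2581] [522. 277.]
turn [-0.0001 -0.0002  0.0011] shift [-0.0018 -0.002  -0.0079] | pos [ 0.3841 -0.1913  0.1921] yaw -2.94 q7 0.09 t 26.1
```

```bash
cat >> h.py <<'E'
def lmask(c,roi):
    b=cv2.medianBlur(c["img"],5); h=cv2.cvtColor(b,cv2.COLOR_RGB2HSV); m=((h[...,1]<85)&(h[...,2]>110)).astype(np.uint8); k=np.zeros_like(m); x0,x1,y0,y1=roi; k[y0:y1,x0:x1]=1
    n,l,st,_=cv2.connectedComponentsWithStats(m*k); return (l==st[1:,4].argmax()+1).astype(np.uint8)
E
python3 - <<'E'
from h import *
c=pickle.load(open('l.pkl','rb')); m=lmask(c,(250,380,130,310)); print(rect(c,m,.012)); r=plate(c,"l",m); print(r and r[3].tolist())
cv2.imwrite('pics/w11.png',cv2.resize(c['img'][120:320,220:440,::-1],None,fx=2.5,fy=2.5))
E
```

```text
[ 365.5 -192.8  142.9   66.7   84.1]
l pos [ 383.9 -195.4] yaw 83.3 rms mm 2.0
[[273.0, 147.0], [274.0, 177.0], [311.0, 182.0], [306.0, 286.0], [331.0, 289.0], [342.0, 152.0]]
```

View pics/w11.png

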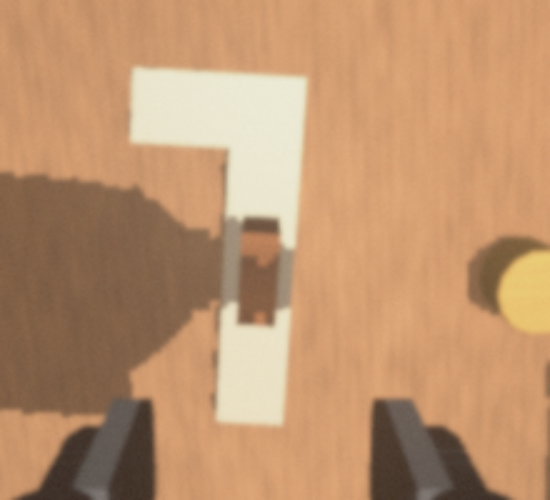

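The L's foot is at the top left and its leg runs down, with the grip at crop (258,270) in shade; the brass weight is about 95 mm to the right.

Emit:
jog_arm(
  plan=[
    [[0,0,0.057],[-0.0037,0.0003,0.04],0.04],
    [[0,0,0.057],[-0.0037,0.0003,0.08],0.04],
    [[0,0,0.057],[-0.0037,0.0003,0.12],0.04],
    [[0,0,0.057],[-0.0037,0.0003,0.15],0.04],
    [[0,0,0.057],[-0.0037,0.0003,0.166],0.04],
    [[0,0,0.057],[-0.0037,0.0003,0.174],0.04],
    [[0,0,0.057],[-0.0037,0.0003,0.174],0.04],
    [[0,0,0.057],[-0.0037,0.0003,0.174],0.02],
  ],
  force=80,
)

```text
clock: 26.75
position: [0.3834, -0.196, 0.0181]
ee_rot: [0.744, 0.668, -0.001, -0.0]
ft_force: [0.3, -0.2, -0.7]
grip_width: 0.341
grasp_force: 0.0
```

Emit:
jog_arm(
  plan=[
    [[0,0,0],[0,0,0],0],
    [[0,0,0],[0,0,0],0],
    [[0,0,0],[0,0,0],0],
    [[0,0,0],[0,0,0],0],
    [[0,0,0],[0,0,-0.02],0],
    [[0,0,0],[0,0,-0.05],0],
    [[0,0,0],[0,0,-0.085],0],
    [[0,0,0],[0,0,-0.1],0],
  ],
)

```text
clock: 27.42
position: [0.3839, -0.1926, 0.1091]
ee_rot: [0.742, 0.67, 0.0, -0.003]
ft_force: [-0.4, 1.3, -1.8]
grip_width: 0.148
grasp_force: 78.8
```

Run:
```python
from h import *
go(.66,-.0035,.12,-90.5)
```

```text
turn [-6.3000e-03 -1.0000e-03  1.4774e+00] shift [ 0.2163  0.2554 -0.0109] | pos [ 0.3839 -0.1926  0.1091] yaw -5.85 q7 0.19 t 27.4
```

Emit:
jog_arm(
  plan=[
    [[0,0,0],[0.015,0.018,-0.012],0],
    [[0,0,0.1],[0.035,0.042,-0.02],0],
    [[0,0,0.21],[0.06,0.071,-0.02],0],
    [[0,0,0.32],[0.085,0.1,-0.02],0],
    [[0,0,0.43],[0.11,0.13,-0.02],0],
    [[0,0,0.54],[0.135,0.16,-0.02],0],
    [[0,0,0.65],[0.16,0.189,-0.02],0],
    [[0,0,0.76],[0.185,0.218,-0.02],0],
  ],
)

```text
clock: 28.08
position: [0.6208, -0.0278, 0.1286]
ee_rot: [0.938, 0.346, -0.0, -0.004]
ft_force: [0.8, -0.7, -0.6]
grip_width: 0.153
grasp_force: 78.8
```

Emit:
jog_arm(
  plan=[
    [[0,0,0.1],[0,0,0],0],
    [[0,0,0.2],[0,0,0],0],
    [[0,0,0.3],[0,0,0],0],
    [[0,0,0.4],[0,0,0],0],
    [[0,0,0.5],[0,0,0],0],
    [[0,0,0.6],[0,0,0],0],
    [[0,0,0.7],[0,0,0],0],
    [[0,0,0.72],[0,0,0],0],
  ],
)

```text
clock: 28.75
position: [0.6194, -0.0291, 0.129]
ee_rot: [1.0, -0.007, -0.001, -0.003]
ft_force: [1.2, 1.1, -2.9]
grip_width: 0.148
grasp_force: 79.1
```

Run:
```python
from h import *
go(.66,-.0035,.12,-90.5)
```

```text
turn [-0.0062  0.0028 -0.0053] shift [ 0.0403 -0.0261  0.009 ] | pos [ 0.6194 -0.0291  0.129 ] yaw -90.8 q7 -1.07 t 28.8
```

Emit:
jog_arm(
  plan=[
    [[-0.006,0.003,-0.005],[0.02,-0.013,0],0],
    [[-0.006,0.003,-0.005],[0.04,-0.026,0],0],
    [[-0.006,0.003,-0.005],[0.04,-0.026,0],0],
    [[-0.006,0.003,-0.005],[0.04,-0.026,0],0],
    [[-0.006,0.003,-0.005],[0.04,-0.026,0],0],
    [[-0.006,0.003,-0.005],[0.04,-0.026,0],0],
  ],
)

```text
clock: 29.25
position: [0.6591, -0.0051, 0.1287]
ee_rot: [1.0, -0.003, -0.0, 0.0]
ft_force: [-1.0, -0.1, -2.3]
grip_width: 0.147
grasp_force: 78.9
```

Run:
```python
from h import *
go(.66,-.0035,.05,-90.5)
c=shot('wrist','w12'); pickle.dump(c,open('pl.pkl','wb')); z=get_obs()["position"][2]-.0181+.012
m=lmask(c,(180,400,100,300)); ys,xs=np.nonzero(m); print(xs.min(),xs.max(),ys.min(),ys.max(),z)
T=[(k,np.flatnonzero(m[:,k]).min()-.5) for k in range(xs.min()+8,xs.max()-8,4)]
q=ray(c,T,z)*1000; print("x=71 edge",np.median(q,0),np.polyfit(q[:,1],q[:,0],1)[0]*57.3)
r0=ys.min()
for r in (r0+10,r0+25,r0+35): 
    w=np.flatnonzero(m[r]); print("row",r,w.min(),w.max(),(ray(c,[(w.min()-.5,r),(w.max()+.5,r)],z)*1000).round(1).tolist())
```

```text
turn [0.0003 0.0003 0.0036] shift [ 0.0009 -0.0016  0.0787] | pos [ 0.6591 -0.0051  0.1287] yaw -90.3 q7 -1.12 t 29.2
207 399 117 282 0.12257465153062079
x=71 edge [740.5671145    4.69749508] -2.2003908725772225
row 127 235 385 [[736.7, 33.4], [736.3, -31.4]]
row 142 207 356 [[730.6, 46.1], [730.0, -19.1]]
row 152 208 399 [[726.4, 46.0], [725.9, -37.9]]
```

View pics/w12.png

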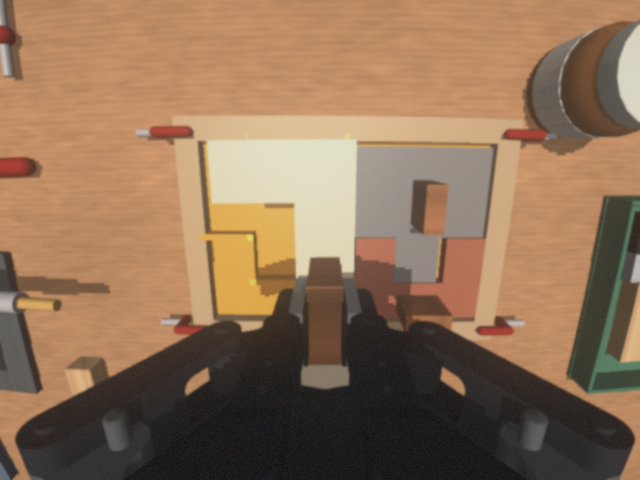

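The L is held over its strip with corners at (207,139) and (356,139). It sits about 0.4 mm too far in x and 1.9 mm too low in y.

Emit:
jog_arm(
  plan=[
    [[0,0,0],[-0.0004,-0.0019,0.03],0],
    [[0,0,0],[-0.0004,-0.0019,0.06],0],
    [[0,0,0],[-0.0004,-0.0019,0.078],0],
    [[0,0,0],[-0.0004,-0.0019,0.085],0],
    [[0,0,0],[-0.0004,-0.0019,0.088],0],
    [[0,0,0],[-0.0004,-0.0019,0.09],0],
    [[0,0,0],[-0.0004,-0.0019,0.092],0],
    [[0,0,0],[-0.0004,-0.0019,0.092],0],
  ],
)

```text
clock: 29.97
position: [0.6596, -0.0028, 0.0372]
ee_rot: [1.0, -0.003, 0.0, 0.0]
ft_force: [-0.2, 0.6, -1.8]
grip_width: 0.149
grasp_force: 79.0
```

Emit:
jog_arm(
  plan=[
    [[0,0,0],[0,0,0.002],0],
    [[0,0,0],[0,0,0.004],0],
    [[0,0,0],[0,0,0.006],0],
    [[0,0,0],[0,0,0.008],0],
    [[0,0,0],[0,0,0.01],0],
    [[0,0,0],[0,0,0.01],0],
    [[0,0,0],[0,0,0.01],0],
  ],
)

```text
clock: 30.55
position: [0.6592, -0.0026, 0.0277]
ee_rot: [1.0, -0.003, -0.0, -0.0]
ft_force: [-7.6, 2.6, 13.6]
grip_width: 0.151
grasp_force: 81.3
```

Emit:
jog_arm(
  plan=[
    [[0,0,0],[0,0,0],0.03],
    [[0,0,0],[0,0,0],0.03],
    [[0,0,0],[0,0,0],0.03],
    [[0,0,0],[0,0,-0.03],0.03],
    [[0,0,0],[0,0,-0.07],0.03],
    [[0,0,0],[-0.015,0,-0.11],0.045],
    [[0,0,0],[-0.03,0,-0.145],0.045],
    [[0,0,0],[-0.03,0,-0.17],0.045],
  ],
)

```text
clock: 31.22
position: [0.628, -0.0037, 0.1994]
ee_rot: [1.0, -0.004, 0.0, 0.0]
ft_force: [1.0, -0.7, -0.6]
grip_width: 0.524
grasp_force: 0.0
```

Run:
```python
from h import *
c=shot('wrist'); pickle.dump(c,open('sl.pkl','wb')); m=lmask(c,(180,420,60,330)); print(m.sum(),rect(c,m,.02)); r=plate(c,"l",m,.02)
m=grey(c,(320,520,60,320),60); print(rect(c,m,.02))
t=shot("top"); print("S",rect(t,blob(t,(131,315),30,2),.012))
go(.414,.401,.2,-85.7)
```

```text
7823 [ 6.685e+02 -2.200e+00  1.650e+02  1.498e+02 -5.000e-01]
no fit [27, 18, 15, 14, 12, 12, 11, 11, 11, 11, 10, 9]
[ 6.760e+02 -8.020e+01  1.074e+02  1.068e+02 -4.000e-01]
S [ 610.3  -66.1 1719.9 1187.    87.1]
turn [ 0.     -0.0059 -0.0806] shift [-2.189e-01 -4.030e-01 -4.000e-04] | pos [ 0.6307 -0.0032  0.2009] yaw -90.32 q7 -1.16 t 31.3
```

Run:
```python
from h import *
t=shot("top"); h=cv2.cvtColor(t["img"],cv2.COLOR_RGB2HSV); m=((h[...,0]>90)&(h[...,0]<125)&(h[...,2]>80)).astype(np.uint8); k=np.zeros_like(m); k[260:420,60:300]=1
n,l,st,ce=cv2.connectedComponentsWithStats(m*k)
for i in range(1,n):
    if st[i,4]>60: print(st[i],ce[i].round(1),rect(t,(l==i).astype(np.uint8),.012))
c=pickle.load(open('sl.pkl','rb')); h=cv2.cvtColor(cv2.medianBlur(c["img"],5),cv2.COLOR_RGB2HSV); m=((h[...,0]>17)&(h[...,0]<50)&(h[...,1]<90)&(h[...,2]>160)).astype(np.uint8);m[330:]=0
n,l,st,ce=cv2.connectedComponentsWithStats(m)
for i in range(1,n):
    if st[i,4]>1500: print("cream",st[i],rect(c,(l==i).astype(np.uint8),.02)); plate(c,"l",(l==i).astype(np.uint8),.02)
```

```text
[106 284  13  30 205] [111.4 295.6] [430.8 423.1  65.4  26.9   6.3]
cream [ 548    0   77   88 5297] [ 793.6 -246.2   76.5   75.9  -85.5]
no fit [16, 12, 8, 8, 8, 8, 8, 8, 7, 7, 7, 5]
cream [ 250   88  126   18 1812] [743.6   6.8 114.3  14.7  89.4]
l pos [729.9  11.1] yaw -101.8 rms mm 25.8
cream [ 266  109   73  142 4681] [6.656e+02 1.660e+01 1.355e+02 6.670e+01 2.000e-01]
l pos [664.3  -2.4] yaw -0.1 rms mm 6.2
```

Emit:
jog_arm(
  plan=[
    [[0,0,0],[-0.015,-0.027,0],0.045],
    [[0,0,0],[-0.033,-0.06,0],0.045],
    [[0,0,0],[-0.051,-0.093,0],0.045],
    [[0,0,0],[-0.069,-0.126,0],0.045],
    [[0,0,0],[-0.087,-0.159,0],0.045],
    [[0,0,0],[-0.105,-0.192,0],0.045],
    [[0,0,0],[-0.123,-0.225,0],0.045],
    [[0,0,0],[-0.14,-0.258,0],0.045],
  ],
)

```text
clock: 32.03
position: [0.4888, 0.2579, 0.1951]
ee_rot: [1.0, -0.002, -0.001, 0.0]
ft_force: [1.9, 0.4, 0.0]
grip_width: 0.527
grasp_force: 0.0
```

Emit:
jog_arm(
  plan=[
    [[0,0,-0.04],[-0.016,-0.03,0],0.045],
    [[0,0,-0.08],[-0.034,-0.063,0],0.045],
    [[0,0,-0.08],[-0.052,-0.096,0],0.045],
    [[0,0,-0.08],[-0.068,-0.126,0],0.045],
    [[0,0,-0.08],[-0.078,-0.144,0],0.045],
    [[0,0,-0.08],[-0.078,-0.144,0],0.045],
    [[0,0,-0.08],[-0.078,-0.144,0],0.045],
    [[0,0,-0.08],[-0.078,-0.144,0],0.045],
  ],
)

```text
clock: 32.7
position: [0.4135, 0.3997, 0.1954]
ee_rot: [0.999, 0.037, -0.0, 0.001]
ft_force: [1.3, -0.2, 0.1]
grip_width: 0.531
grasp_force: 0.0
```

Run:
```python
from h import *
c=shot('wrist'); pickle.dump(c,open('s.pkl','wb')); go(.4135,.402,.2,-85.7)
h=cv2.cvtColor(cv2.medianBlur(c["img"],5),cv2.COLOR_RGB2HSV); m=((h[...,0]>90)&(h[...,0]<130)).astype(np.uint8); m[330:]=0
n,l,st,ce=cv2.connectedComponentsWithStats(m)
for i in range(1,n):
    if st[i,4]>400: print(st[i],ce[i].round(),np.median(h[l==i],0),rect(c,(l==i).astype(np.uint8),.012)); plate(c,"s",(l==i).astype(np.uint8))
print(h[200:260:15,280:370:15].tolist())
```

```text
turn [ 0.0014  0.0008 -0.0021] shift [-0.0002 -0.0027 -0.0043] | pos [0.4139 0.3993 0.1957] yaw -85.82 q7 -1.93 t 32.8
[ 373    0   51  116 3987] [397.  55.] [109. 125. 148.] [568.1 345.8 100.   32.6  -3.1]
no fit [6, 6, 6, 6, 6, 5, 4, 4, 4, 4, 4, 4]
[ 290  168   27   63 1489] [303. 198.] [117.  17. 153.] [432.1 421.4  62.   25.1   5.7]
s pos [437.8 420. ] yaw 141.4 rms mm 27.2
[332 205  23  43 883] [344. 225.] [115.  20. 148.] [408.1 380.2  43.8  22.    5.6]
no fit [5, 5, 5, 4, 4, 4, 4, 4, 4, 4, 4, 3]
[[[13, 116, 217], [120, 15, 151], [117, 18, 152], [13, 118, 206], [13, 117, 211], [14, 116, 219]], [[14, 116, 217], [114, 17, 148], [111, 21, 159], [12, 133, 180], [114, 22, 162], [173, 15, 151]], [[14, 116, 222], [120, 12, 146], [120, 8, 155], [11, 134, 200], [116, 22, 159], [162, 9, 144]], [[13, 120, 213], [13, 118, 214], [13, 118, 207], [12, 118, 147], [138, 13, 101], [13, 51, 124]]]
```

Low saturation works here, so I'll use the grey mask.

Run:
```python
from h import *
c=pickle.load(open('s.pkl','rb'))
h=cv2.cvtColor(cv2.medianBlur(c["img"],5),cv2.COLOR_RGB2HSV); 
m=(h[...,1]<65).astype(np.uint8); k=np.zeros_like(m); k[150:290,275:372]=1; m*=k
n,l,st,ce=cv2.connectedComponentsWithStats(m)
o=[]
for i in range(1,n):
    if st[i,4]>300: r=rect(c,(l==i).astype(np.uint8),.012); print(st[i],r); plate(c,"s",(l==i).astype(np.uint8))
# wooden grip top: hue 11-12, sat>125 between bars
g=((h[...,0]<=12)&(h[...,1]>124)).astype(np.uint8)*k; n,l,st,ce=cv2.connectedComponentsWithStats(g)
for i in range(1,n):
    if st[i,4]>60: print("grip",st[i],rect(c,(l==i).astype(np.uint8),.048))
```

```text
[ 288  166   31   67 1806] [432.1 421.5  66.2  28.4   6.2]
s pos [423.6 418.5] yaw 173.7 rms mm 24.3
[ 330  202   27   65 1648] [399.3 379.2  67.1  27.    4.5]
no fit [5, 4, 4, 4, 4, 4, 4, 4, 4, 4, 4, 4]
grip [316 207  15  38 492] [415.3 400.9  34.   12.7   3.9]
```

Emit:
jog_arm(
  plan=[
    [[0,0,-0.018],[0.0017,-0.0011,0.04],0.036],
    [[0,0,-0.018],[0.0017,-0.0011,0.08],0.036],
    [[0,0,-0.018],[0.0017,-0.0011,0.12],0.036],
    [[0,0,-0.018],[0.0017,-0.0011,0.15],0.036],
    [[0,0,-0.018],[0.0017,-0.0011,0.168],0.036],
    [[0,0,-0.018],[0.0017,-0.0011,0.178],0.036],
    [[0,0,-0.018],[0.0017,-0.0011,0.178],0.036],
    [[0,0,-0.018],[0.0017,-0.0011,0.178],0.02],
  ],
  force=80,
)

```text
clock: 33.42
position: [0.4157, 0.4013, 0.0189]
ee_rot: [0.999, 0.046, 0.0, 0.0]
ft_force: [-0.1, 0.5, 1.0]
grip_width: 0.292
grasp_force: 0.0
```

Emit:
jog_arm(
  plan=[
    [[0,0,0],[0,0,0],0],
    [[0,0,0],[0,0,0],0],
    [[0,0,0],[0,0,0],0],
    [[0,0,0],[0,0,0],0],
    [[0,0,0],[0,0,-0.02],0],
    [[0,0,0],[0,0,-0.05],0],
    [[0,0,0],[0,0,-0.09],0],
    [[0,0,0],[0,0,-0.13],0],
  ],
)

```text
clock: 34.08
position: [0.4145, 0.4014, 0.1498]
ee_rot: [0.999, 0.046, -0.001, 0.001]
ft_force: [-0.8, 1.9, -1.7]
grip_width: 0.149
grasp_force: 78.3
```

Run:
```python
from h import *
go(.6794,.0532,.145,-90.5)
```

```text
turn [0.0011 0.0012 0.1012] shift [0.2317 0.3711 0.0049] | pos [0.4145 0.4014 0.1498] yaw -84.7 q7 -1.89 t 34.1
```

Emit:
jog_arm(
  plan=[
    [[0,0,0],[0.012,0.02,0],0],
    [[0,0,0],[0.03,0.048,0],0],
    [[0,0,0],[0.048,0.077,0],0],
    [[0,0,0],[0.066,0.106,0],0],
    [[0,0,0],[0.084,0.135,0],0],
    [[0,0,0],[0.102,0.164,0],0],
    [[0,0,0],[0.12,0.192,0],0],
    [[0,0,0],[0.138,0.221,0],0],
  ],
)

```text
clock: 34.75
position: [0.5735, 0.1936, 0.1488]
ee_rot: [0.999, 0.047, -0.0, -0.0]
ft_force: [-0.1, 1.3, -1.8]
grip_width: 0.149
grasp_force: 78.4
```

Emit:
jog_arm(
  plan=[
    [[0,0,0.03],[0.018,0.029,0],0],
    [[0,0,0.06],[0.036,0.058,0],0],
    [[0,0,0.1],[0.054,0.087,0],0],
    [[0,0,0.1],[0.072,0.115,0],0],
    [[0,0,0.1],[0.09,0.145,0],0],
    [[0,0,0.1],[0.094,0.15,0],0],
    [[0,0,0.1],[0.094,0.15,0],0],
    [[0,0,0.1],[0.094,0.15,0],0],
  ],
)

```text
clock: 35.42
position: [0.6803, 0.0536, 0.1485]
ee_rot: [1.0, -0.004, -0.0, 0.0]
ft_force: [-0.0, -0.1, -2.1]
grip_width: 0.148
grasp_force: 78.4
```

Run:
```python
from h import *
go(.6794,.0532,.045,-90.5)
c=shot('wrist'); pickle.dump(c,open('ps.pkl','wb')); z=get_obs()["position"][2]-.0189+.012
h=cv2.cvtColor(cv2.medianBlur(c["img"],5),cv2.COLOR_RGB2HSV); m=((h[...,1]<65)).astype(np.uint8); k=np.zeros_like(m); k[150:320,200:440]=1
n,l,st,ce=cv2.connectedComponentsWithStats(m*k)
for i in range(1,n):
    if st[i,4]>500: 
        M=(l==i); print(st[i],np.median(h[M],0),rect(c,M.astype(np.uint8),z))
        for r in range(st[i,1]+4,st[i,1]+st[i,3],12): w=np.flatnonzero(M[r]); print(r,w.min(),w.max(),(ray(c,[(w.min()-.5,r),(w.max()+.5,r)],z)*1000).round(1).tolist())
```

```text
turn [0.0004 0.0004 0.0007] shift [-0.0009  0.0004  0.1035] | pos [0.6803 0.0536 0.1485] yaw -90.46 q7 -1.3 t 35.4
[ 330  171   81  149 7178] [ 23.  36. 228.] [ 7.023e+02  3.310e+01  7.300e+01  3.590e+01 -2.000e-01]
175 330 410 [[737.1, 51.1], [737.0, 15.0]]
187 330 409 [[731.8, 51.2], [731.7, 15.2]]
199 330 408 [[726.4, 51.2], [726.2, 15.3]]
211 375 408 [[720.8, 30.6], [720.7, 15.0]]
223 375 407 [[715.2, 30.5], [715.1, 15.2]]
235 374 406 [[709.5, 30.8], [709.4, 15.3]]
247 374 382 [[703.7, 30.6], [703.6, 26.3]]
259 375 386 [[697.7, 29.9], [697.7, 24.2]]
271 341 393 [[691.8, 46.0], [691.6, 20.5]]
283 343 392 [[685.6, 45.0], [685.4, 20.7]]
295 345 401 [[679.3, 44.0], [679.0, 16.0]]
307 343 401 [[672.8, 44.9], [672.5, 15.6]]
319 343 400 [[666.2, 44.9], [665.8, 15.7]]
[ 418  174   22   81 1570] [ 14.  31. 163.] [718.5   5.7  38.1  10.1   4.6]
178 423 439 [[735.7, 9.5], [735.7, 1.8]]
190 422 439 [[730.3, 9.6], [730.3, 1.4]]
202 421 439 [[724.9, 9.7], [724.8, 1.0]]
214 421 439 [[719.3, 9.4], [719.3, 0.5]]
226 420 439 [[713.6, 9.5], [713.6, 0.1]]
238 419 439 [[707.9, 9.6], [707.8, -0.4]]
250 418 439 [[702.0, 9.6], [701.9, -0.9]]
[ 252  186   63  134 7342] [111.  22. 140.] [ 6.994e+02  7.240e+01  6.620e+01  2.790e+01 -4.000e-01]
190 253 313 [[730.8, 85.8], [730.5, 58.3]]
202 253 313 [[725.4, 86.2], [725.1, 58.4]]
214 254 314 [[719.8, 86.0], [719.6, 58.1]]
226 254 314 [[714.2, 86.4], [714.0, 58.1]]
238 255 314 [[708.5, 86.3], [708.2, 58.2]]
250 256 314 [[702.6, 86.2], [702.4, 58.3]]
262 257 312 [[696.6, 86.1], [696.4, 59.4]]
274 257 308 [[690.5, 86.5], [690.4, 61.4]]
286 258 306 [[684.3, 86.4], [684.2, 62.5]]
298 259 304 [[677.9, 86.3], [677.8, 63.6]]
310 260 304 [[671.4, 86.2], [671.3, 63.8]]
```

Emit:
jog_arm(
  plan=[
    [[0,0,0],[-0.0005,0,0.03],0],
    [[0,0,0],[-0.0005,0,0.065],0],
    [[0,0,0],[-0.0005,0,0.09],0],
    [[0,0,0],[-0.0005,0,0.103],0],
    [[0,0,0],[-0.0005,0,0.107],0],
    [[0,0,0],[-0.0005,0,0.109],0],
    [[0,0,0],[-0.0005,0,0.111],0],
    [[0,0,0],[-0.0005,0,0.111],0],
  ],
)

```text
clock: 36.13
position: [0.6804, 0.054, 0.0384]
ee_rot: [1.0, -0.003, 0.001, 0.0]
ft_force: [-0.2, -0.0, -1.8]
grip_width: 0.152
grasp_force: 78.5
```

Emit:
jog_arm(
  plan=[
    [[0,0,0],[0,0,0.002],0],
    [[0,0,0],[0,0,0.004],0],
    [[0,0,0],[0,0,0.006],0],
    [[0,0,0],[0,0,0.008],0],
    [[0,0,0],[0,0,0.01],0],
    [[0,0,0],[0,0,0.01],0],
    [[0,0,0],[0,0,0.01],0],
  ],
)

```text
clock: 36.72
position: [0.6797, 0.0539, 0.0279]
ee_rot: [1.0, -0.004, -0.0, 0.0]
ft_force: [-5.3, 0.2, 5.1]
grip_width: 0.149
grasp_force: 79.5
```

Emit:
jog_arm(
  plan=[
    [[0,0,0],[0,0,0],0.03],
    [[0,0,0],[0,0,0],0.03],
    [[0,0,0],[0,0,0],0.03],
    [[0,0,0],[0,0,-0.03],0.03],
    [[0,0,0],[0,0,-0.07],0.03],
    [[0,0,0],[-0.01,0,-0.11],0.04],
    [[0,0,0],[-0.03,0.02,-0.145],0.04],
    [[0,0,0],[-0.035,0.04,-0.17],0.04],
  ],
)

```text
clock: 37.38
position: [0.6438, 0.015, 0.1996]
ee_rot: [1.0, -0.002, 0.0, -0.0]
ft_force: [0.6, 0.1, -0.0]
grip_width: 0.468
grasp_force: 0.0
```

Run:
```python
from h import *
c=shot('wrist'); pickle.dump(c,open('ss.pkl','wb')); z=.02
h=cv2.cvtColor(cv2.medianBlur(c["img"],5),cv2.COLOR_RGB2HSV)
m=((h[...,1]<65)).astype(np.uint8); k=np.zeros_like(m); k[60:300,120:520]=1
n,l,st,ce=cv2.connectedComponentsWithStats(m*k)
for i in range(1,n):
    if st[i,4]>400: M=(l==i); print(st[i],np.median(h[M],0),rect(c,M.astype(np.uint8),z)); 
go(.545,.345,.2,-91)
```

```text
[ 292  129   70  145 4016] [ 26.  33. 229.] [ 6.597e+02  1.330e+01  1.423e+02  6.520e+01 -2.000e-01]
[ 249  131   34   71 1960] [113.  15. 147.] [ 6.966e+02  7.060e+01  6.590e+01  3.000e+01 -1.000e-01]
[ 373  132  112  111 7982] [ 14.  30. 159.] [674.8 -83.8 106.9 104.9  -0.8]
[ 293  172   29   67 1786] [111.  16. 142.] [6.587e+02 3.230e+01 6.560e+01 2.640e+01 5.000e-01]
turn [ 0.0016 -0.0066  0.0053] shift [-0.1036 -0.3362  0.0041] | pos [0.6445 0.0075 0.2053] yaw -90.7 q7 -1.26 t 37.4
```

All plates measure at full size in the seated plane (z = 20 mm), so they are flat and home. Now the air gun.

Emit:
jog_arm(
  plan=[
    [[0,0,0],[-0.01,-0.033,0],0.06],
    [[0,0,0],[-0.022,-0.072,0],0.06],
    [[0,0,0],[-0.034,-0.11,0],0.06],
    [[0,0,0],[-0.046,-0.149,0],0.06],
    [[0,0,0],[-0.058,-0.188,0],0.06],
    [[0,0,0],[-0.07,-0.226,0],0.08],
    [[0,0,0],[-0.082,-0.265,0],0.08],
    [[0,0,0],[-0.094,-0.302,0],0.08],
  ],
)

```text
clock: 38.1
position: [0.5517, 0.3193, 0.197]
ee_rot: [1.0, -0.003, -0.0, 0.0]
ft_force: [0.5, -0.3, -0.1]
grip_width: 0.937
grasp_force: 0.0
```

Emit:
jog_arm(
  plan=[
    [[0,0,0],[-0.009,-0.033,0],0.085],
    [[0,0,0],[-0.009,-0.033,0],0.085],
    [[0,0,0],[-0.009,-0.033,0],0.085],
    [[0,0,0],[-0.009,-0.033,0],0.085],
  ],
)

```text
clock: 38.43
position: [0.5442, 0.3493, 0.197]
ee_rot: [1.0, -0.004, -0.0, 0.001]
ft_force: [-0.8, -0.7, -0.8]
grip_width: 0.993
grasp_force: 0.0
```

Run:
```python
from h import *
c=shot('wrist'); pickle.dump(c,open('g.pkl','wb')); go(.545,.345,.2,-90)
h=cv2.cvtColor(cv2.medianBlur(c["img"],3),cv2.COLOR_RGB2HSV)
for nm,m,z in (("blue",(h[...,0]>100)&(h[...,0]<120)&(h[...,1]>120),.071),("red",((h[...,0]<6)|(h[...,0]>173))&(h[...,1]>160),.068)):
    m=m.astype(np.uint8); m[330:]=0; n,l,st,ce=cv2.connectedComponentsWithStats(m)
    for i in range(1,n):
        if st[i,4]>250:
            M=(l==i).astype(np.uint8); print(nm,st[i],ce[i].round(),rect(c,M,z))
            for r in range(st[i,1]+3,st[i,1]+st[i,3],14): w=np.flatnonzero(M[r]); print("  ",r,w.min(),w.max(),(ray(c,[(w.min()-.5,r),(w.max()+.5,r)],z)*1000).round(1).tolist())
```

```text
turn [ 0.001   0.0001 -0.0091] shift [ 0.0005  0.0035 -0.0028] | pos [0.5445 0.3485 0.1972] yaw -90.52 q7 -1.8 t 38.5
blue [310 176  19  76 949] [320. 216.] [560.5 353.7  62.7  15.   -1.1]
   179 322 328 [[589.4, 351.4], [589.4, 345.8]]
   193 315 326 [[578.2, 357.2], [578.1, 347.5]]
   207 311 327 [[566.8, 360.6], [566.7, 346.7]]
   221 314 326 [[555.1, 358.4], [555.0, 347.6]]
   235 310 326 [[543.2, 361.9], [543.1, 347.7]]
   249 314 319 [[530.9, 358.7], [530.9, 353.7]]
red [ 358    0   92   36 1480] [396.  24.] [707.6 289.5  68.4  23.3  89.7]
   3 360 373 [[717.3, 322.5], [717.3, 312.3]]
   17 360 372 [[707.8, 322.4], [707.8, 312.9]]
   31 362 448 [[698.2, 320.9], [699.0, 255.7]]
red [352 160  16  85 863] [360. 203.] [569.  320.2  69.8   8.8  -3. ]
   163 358 367 [[601.7, 322.5], [601.6, 314.5]]
   177 357 366 [[590.6, 323.1], [590.5, 315.0]]
   191 356 365 [[579.3, 323.8], [579.2, 315.6]]
   205 355 364 [[567.7, 324.4], [567.7, 316.1]]
   219 354 363 [[555.9, 325.0], [555.9, 316.7]]
   233 353 362 [[543.9, 325.7], [543.8, 317.2]]
```

Run:
```python
from h import *
c=pickle.load(open('g.pkl','rb')); h=cv2.cvtColor(c["img"],cv2.COLOR_RGB2HSV)
print(h[200,296:372:3].tolist()); 
m=((h[...,0]>100)&(h[...,0]<125)&(h[...,1]>90)).astype(np.uint8); k=np.zeros_like(m); k[100:300,290:352]=1; m*=k
for r in range(150,296,12): 
    w=np.flatnonzero(m[r]); 
    if len(w)>4: print(r,w.min(),w.max(),(ray(c,[(w.min()-.5,r),(w.max()+.5,r)],.071)*1000).round(1).tolist())
q=np.flatnonzero(m.sum(1)>6); print(q.min(),q.max(),ray(c,[(320,q.max()+.5)],.071)*1000)
```

```text
[[13, 15, 118], [19, 18, 115], [10, 13, 114], [115, 45, 102], [110, 108, 135], [110, 120, 147], [109, 121, 148], [109, 121, 150], [109, 124, 146], [108, 123, 149], [109, 121, 146], [109, 123, 133], [111, 92, 108], [10, 7, 107], [10, 14, 111], [10, 14, 113], [10, 14, 113], [9, 16, 113], [0, 12, 108], [1, 111, 99], [0, 170, 218], [1, 173, 226], [1, 173, 226], [0, 157, 214], [8, 26, 117], [6, 11, 112]]
150 309 332 [[612.0, 361.4], [611.9, 342.6]]
162 308 333 [[602.8, 362.4], [602.7, 341.8]]
174 308 333 [[593.4, 362.6], [593.3, 341.8]]
186 307 333 [[583.9, 363.5], [583.7, 341.8]]
198 307 332 [[574.2, 363.7], [574.1, 342.6]]
210 306 331 [[564.4, 364.8], [564.2, 343.5]]
222 306 331 [[554.3, 365.0], [554.1, 343.5]]
234 306 330 [[544.1, 365.2], [543.9, 344.3]]
246 305 329 [[533.6, 366.3], [533.5, 345.2]]
114 255 [[525.13939784 353.29452194]]
```

The gun grip lies along yaw -3° with its centre at about (557,355) mm. The trigger front is at y ≈ 317 mm.

Emit:
jog_arm(
  plan=[
    [[0,0,0.044],[0.0127,-0.0016,0.02],0.085],
    [[0,0,0.044],[0.0127,-0.0016,0.05],0.085],
    [[0,0,0.044],[0.0127,-0.0016,0.08],0.085],
    [[0,0,0.044],[0.0127,-0.0016,0.105],0.085],
    [[0,0,0.044],[0.0127,-0.0016,0.13],0.085],
    [[0,0,0.044],[0.0127,-0.0016,0.15],0.085],
    [[0,0,0.044],[0.0127,-0.0016,0.158],0.085],
    [[0,0,0.044],[0.0127,-0.0016,0.158],0.085],
  ],
  force=30,
)

```text
clock: 39.15
position: [0.5562, 0.3496, 0.0376]
ee_rot: [1.0, -0.027, -0.001, 0.001]
ft_force: [0.3, -0.4, 0.4]
grip_width: 0.998
grasp_force: 0.0
```

Emit:
jog_arm(
  plan=[
    [[0,0,0],[0,0,0],0.06],
    [[0,0,0],[0,0,0],0.05],
    [[0,0,0],[0,0,0],0.04],
    [[0,0,0],[0,0,0],0.03],
    [[0,0,0],[0,0,0],0.02],
    [[0,0,0],[0,0,0],0.02],
    [[0,0,0],[0,0,0],0.02],
    [[0,0,0],[0,0,0],0.02],
  ],
  force=30,
)

```text
clock: 39.82
position: [0.558, 0.3474, 0.0413]
ee_rot: [1.0, -0.027, 0.0, 0.002]
ft_force: [-3.8, -11.0, 11.6]
grip_width: 0.443
grasp_force: 30.0
```

Run:
```python
from h import *
o=get_obs(); print(o["clock"],o["grip_width"]*85.4,o["grasp_force"],o["ft_force"],o["position"])
c=shot('scene'); h=cv2.cvtColor(c["img"],cv2.COLOR_RGB2HSV)
m=(((h[...,0]<5)|(h[...,0]>174))&(h[...,1]>170)).astype(np.uint8); n,l,st,ce=cv2.connectedComponentsWithStats(m)
for i in range(1,n):
    if st[i,4]>30: print(st[i],ce[i].round(1))
```

```text
39.8167 37.80275835989392 30.01329906284809 [ -3.83785096 -10.99105948  11.63511365] [0.55795583 0.34742758 0.04127059]
[463 330  31  25 246] [476.8 342.5]
[315 342  12  13  34] [321.3 347.4]
[350 382  73  75 916] [391.  424.7]
```

Emit:
jog_arm(
  plan=[
    [[0,0,0],[0,0,0],0.02],
    [[0,0,0],[0,0,0],0.02],
    [[0,0,0],[0,0,0],0.02],
    [[0,0,0],[0,0,0],0.02],
    [[0,0,0],[0,0,0],0.02],
    [[0,0,0],[0,0,0],0.02],
  ],
  force=55,
)

```text
clock: 40.37
position: [0.558, 0.3478, 0.0414]
ee_rot: [1.0, -0.027, 0.001, 0.002]
ft_force: [-4.7, -11.4, 11.6]
grip_width: 0.433
grasp_force: 53.9
```

Run:
```python
from h import *
o=get_obs(); print(o["clock"],o["grip_width"]*85.4,o["grasp_force"],o["ft_force"],o["position"])
c=shot('scene'); im0=cv2.imread("pics/scene0.png")[:,:,::-1].copy()
w=shot('wrist'); top=shot('top'); top0=cv2.imread("pics/top0.png")[:,:,::-1].copy()
def red(cc,img,roi,z):
    h=cv2.cvtColor(img,cv2.COLOR_RGB2HSV); m=(((h[...,0]<6)|(h[...,0]>173))&(h[...,1]>150)).astype(np.uint8)
    k=np.zeros_like(m); x0,x1,y0,y1=roi; k[y0:y1,x0:x1]=1; m*=k; print(m.sum(), rect(cc,m,z) if m.sum()>20 else None)
print("scene rest/now"); red(c,im0,(455,500,315,370),.068); red(c,c["img"],(455,500,315,370),.068)
print("top rest/now"); red(top,top0,(140,165,205,255),.068); red(top,top["img"],(130,165,205,255),.068)
red(w,w["img"],(300,420,60,330),.068)
```

```text
40.3667 36.93823746341114 53.856360241770744 [ -4.71643233 -11.38346103  11.61615326] [0.55796945 0.34776758 0.04142637]
scene rest/now
236 [569.8 322.1  73.9  13.5  -1.9]
273 [573.1 334.   74.7  18.3 -15.8]
top rest/now
167 [565.6 321.6  73.7  11.8  -2.5]
96 [591.6 323.3  23.5  16.4 -19.3]
3815 [581.4 329.8  52.9  12.7 -17.7]
```

The trigger has turned from -3° to about -17.7° (0.257 rad), so it is at its stop. I'll hold briefly and then release.

Emit:
jog_arm(
  plan=[
    [[0,0,0],[0,0,0],0.02],
    [[0,0,0],[0,0,0],0.02],
    [[0,0,0],[0,0,0],0.085],
    [[0,0,0],[0,0,0],0.085],
    [[0,0,0],[0,0,0],0.085],
    [[0,0,0],[0,0,0],0.085],
    [[0,0,0],[0,0,0],0.085],
    [[0,0,0],[0,0,0],0.085],
  ],
)

```text
clock: 41.18
position: [0.5567, 0.3522, 0.0398]
ee_rot: [1.0, -0.025, 0.0, -0.0]
ft_force: [-0.5, 1.1, 0.3]
grip_width: 0.996
grasp_force: 0.0
```

Emit:
jog_arm(
  plan=[
    [[0,0,0],[0,0,0],0.085],
    [[0,0,0],[0,0,0],0.085],
    [[0,0,0],[0,0,-0.03],0.085],
    [[0,0,0],[0,0,-0.065],0.085],
    [[0,0,0],[0,0,-0.1],0.085],
    [[0,0,0],[0,0,-0.135],0.085],
    [[0,0,0],[0,0,-0.16],0.085],
    [[0,0,0],[0,0,-0.16],0.085],
  ],
)

```text
clock: 41.85
position: [0.5588, 0.3519, 0.205]
ee_rot: [1.0, -0.026, 0.003, -0.002]
ft_force: [1.4, -0.4, -0.4]
grip_width: 0.993
grasp_force: 0.0
```

Run:
```python
from h import *
w=shot('wrist'); top=shot('top'); top0=cv2.imread("pics/top0.png")[:,:,::-1].copy()
h=cv2.cvtColor(w["img"],cv2.COLOR_RGB2HSV); m=(((h[...,0]<6)|(h[...,0]>173))&(h[...,1]>150)).astype(np.uint8); m[:110]=0;m[300:]=0;m[:,:300]=0;m[:,420:]=0
print("trigger",rect(w,m,.068))
# bystanders: where did the top picture change?
d=(cv2.absdiff(cv2.GaussianBlur(top["img"],(5,5),0),cv2.GaussianBlur(top0,(5,5),0)).max(2)>45).astype(np.uint8); n,l,st,ce=cv2.connectedComponentsWithStats(d)
print([(s[:5].tolist()) for s in st[1:] if s[4]>25])
# seated plates from the top, on z=.02
hh=cv2.cvtColor(top["img"],cv2.COLOR_RGB2HSV); 
for nm,s in (("T",(340,175)),("L",(300,190))): 
    print(nm,top["img"][s[1],s[0]].tolist())
g=shot("scene"); go(.45,.2,.3,-90)
```

```text
trigger [569.  320.8  70.    9.9  -2.1]
[[0, 119, 140, 290, 13819], [0, 130, 33, 56, 1392], [34, 144, 3, 23, 40], [255, 163, 94, 60, 3441], [404, 181, 15, 12, 157], [427, 181, 22, 55, 787], [406, 193, 18, 44, 495], [306, 200, 11, 4, 26], [0, 207, 29, 11, 261], [130, 246, 7, 10, 54], [119, 260, 10, 13, 96], [107, 261, 104, 198, 7866], [458, 273, 10, 22, 126], [438, 284, 23, 29, 99], [467, 297, 13, 6, 32], [351, 299, 39, 29, 526], [391, 301, 23, 12, 248], [204, 307, 15, 10, 89], [76, 398, 87, 82, 3721], [0, 402, 83, 78, 3871], [67, 402, 11, 11, 74], [81, 459, 8, 8, 44], [213, 463, 25, 17, 266], [89, 469, 18, 11, 125], [268, 471, 7, 9, 29]]
T [157, 154, 143]
L [205, 179, 83]
turn [ 0.0004  0.001  -0.0508] shift [-0.0986  0.1569 -0.1012] | pos [0.5563 0.3517 0.1986] yaw -92.91 q7 -1.83 t 42.0
```

Emit:
jog_arm(
  plan=[
    [[0,0,-0.01],[0.006,0.035,0],0.06],
    [[0,0,-0.02],[0.013,0.073,0],0.06],
    [[0,0,-0.03],[0.02,0.111,0],0.06],
    [[0,0,-0.04],[0.027,0.149,0],0.06],
    [[0,0,-0.04],[0.034,0.187,0],0.06],
    [[0,0,-0.04],[0.041,0.225,0],0.06],
    [[0,0,-0.04],[0.048,0.263,0],0.06],
    [[0,0,-0.04],[0.055,0.3,0],0.06],
  ],
)

```text
clock: 42.67
position: [0.5954, 0.0475, 0.1979]
ee_rot: [1.0, -0.005, -0.001, 0.0]
ft_force: [0.7, -0.4, -0.1]
grip_width: 0.698
grasp_force: 0.0
```

Emit:
jog_arm(
  plan=[
    [[0,0,0],[0.006,0.035,0],0.06],
    [[0,0,0],[0.012,0.07,0],0.06],
    [[0,0,0],[0.012,0.085,0],0.06],
    [[0,0,0],[0.012,0.085,0],0.06],
    [[0,0,0],[0.012,0.085,0],0.06],
    [[0,0,0],[0.012,0.085,0],0.06],
    [[0,0,0],[0.012,0.085,0],0.06],
  ],
)

```text
clock: 43.25
position: [0.6072, -0.0342, 0.1986]
ee_rot: [1.0, -0.004, -0.001, 0.0]
ft_force: [-0.6, 0.3, -0.5]
grip_width: 0.702
grasp_force: 0.0
```

Run:
```python
from h import *
c=shot('wrist'); pickle.dump(c,open('fin.pkl','wb')); print(get_obs()["position"],get_obs()["clock"])
h=cv2.cvtColor(cv2.medianBlur(c["img"],5),cv2.COLOR_RGB2HSV).astype(int)
k=np.zeros(h.shape[:2],np.uint8); k[60:330,120:540]=1
for nm,m in (("grey/cream",h[...,1]<65),("red",(h[...,0]<=10)&(h[...,1]>90)),("yellow",(h[...,0]>16)&(h[...,0]<32)&(h[...,1]>150))):
    n,l,st,ce=cv2.connectedComponentsWithStats(m.astype(np.uint8)*k)
    for i in range(1,n):
        if st[i,4]>350: print(nm,st[i],np.median(h[l==i],0),rect(c,(l==i).astype(np.uint8),.02))
t=shot("top"); 
for s in ((311,190),(340,175)): pass
```

```text
[ 0.60724748 -0.0343141   0.19874497] 43.3
grey/cream [467  60  51  24 655] [ 14.  46. 109.] [ 744.5 -187.3   47.7   19.6  -88.7]
grey/cream [ 232   84   75  155 4929] [ 28.  29. 229.] [ 6.616e+02  1.640e+01  1.442e+02  6.580e+01 -1.000e-01]
grey/cream [ 190   88   36   75 1812] [113.  16. 142.] [ 6.984e+02  7.290e+01  6.650e+01  3.150e+01 -6.000e-01]
grey/cream [ 316   88  117  117 9175] [ 14.  28. 170.] [ 6.763e+02 -7.980e+01  1.060e+02  1.059e+02 -4.000e-01]
grey/cream [ 237  131   31   71 2038] [111.  16. 145.] [659.9  34.3  66.3  28.2  -2.6]
grey/cream [ 513  135   27  174 2265] [28. 57. 72.] [ 597.2 -239.3  183.1   29.4    9.2]
grey/cream [218 283  34  47 614] [ 12.  37. 107.] [516.6  64.9  62.8  18.8 -24.7]
grey/cream [398 283  35  47 663] [ 11.  31. 104.] [ 515.1 -131.8   62.8   20.8   23.1]
red [438  70  37  16 382] [  4. 152. 155.] [ 738.2 -154.3   33.2   12.5  -85. ]
red [ 320  166  108   72 4948] [  8. 129. 197.] [624.8 -81.2 102.6  70.1  89.8]
yellow [ 197  165   81   75 3607] [ 20. 157. 228.] [625.8  50.7  77.6  70.4  86.8]
```

All four plates measure at their seats in the flat plane, and the trigger is back at rest. Handing in.

```bash
python3 -c "
from workcell import *
print(hand_in())"
```

```text
the job is handed in; nothing more can be done
None
```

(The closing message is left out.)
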